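# Make up a tea board and a lunch board

### The arm

A 7-joint arm with a two-finger parallel gripper is mounted at the origin on a cart in front of the work surface, level with it; the furniture and walls round the work are solid. World frame = base frame: x ahead of the robot, y to its left, z up, the work surface at z = 0. Lengths are in m, angles in rad, forces in N, time in s.
With the tool pointing down it reaches from about 0.35 to 0.9 m from the base axis. Payload 19.9 kg.
Tool frame: the origin (TCP) lies on the centre line of the jaws, within the pads' length; the fingertips stand 14 mm ahead of it and the grasp point (between the pads) lies 5 mm behind it; x points along the fingers, y is the direction in which the jaws open and shut, and the axes are right-handed (so a half turn about x gives the same grasp; the last joint's range is limited). The gripper opens to 94 mm and grips with 3 to 60 N. Pads are 16 mm wide; open, the fingers measure 119 mm over their backs; the gripper's body (75 mm by 177 mm) begins 78 mm behind the grasp point.
Start: joints at [1.06, 0.417, -0.01, 1.614, 0.005, 1.111, -0.053], TCP at [0.282, -0.558, 0.219] pointing down, gripper open.
Joint ranges: [-2.81, 2.81], [-0.39, 2.02], [-1.27, 1.25], [0.06, 2.57], [-1.19, 4.33], [0.19, 2], [-2.82, 2.82]. Speed limits (rad/s): [1.89, 1.89, 2.39, 2.39, 3.01, 3.01, 3.01].

### API

Orientations are given as [roll, pitch, yaw] about the fixed x, y, z axes, in that order (R = Rz(yaw) Ry(pitch) Rx(roll)).
In Python, from cell import arm gives the robot as it stands.
- The arm moves only by the tool play_rows, never from a script. Its argument "rows" is a list of rows, each an object with "claw": the closure in counts, from 0 (fully open) to 255 (shut); "translation": the shift along the world's x, y, z in m, a list of three; "rot": the turn, a rotation vector about the world's x, y, z in degrees, a list of three. A call has exactly 5 rows; each row shifts and turns the commanded pose from where the row before left it; what a row does not reach is not made up. A row lasts 1/8 s, in which the tool goes at most 62.5 mm and 10.7 degrees, less where a joint would pass 70% of its speed; a pose out of reach is approached as far as the arm can. A call is refused whole if a number of a shift passes 0.0625 or a number of a turn 10.7, either way. A call with a gripper value outside its range is refused whole. The fingers move at their own pace and stop on an object; "grip_force" is the grip in N (left out, the last holds). Time passes only in rows, so rows that do not move let the fingers close, or fill a call up. It gives the time, the measured TCP pose, the force and the opening at its end, in the units of the state.
- arm.sense(): the state, without advancing time (a new reading comes with each control period).
- arm.camera(name): name is "scene" or "top" or "wrist"; returns a dict with "image" (400x640x3 uint8, red, green, blue), "vfov" (degrees; the focal length in pixels is half the picture's height over the tangent of half this angle, whatever the lens; pixels are square), "cx", "cy" (the principal point, pixels), "R" (3x3) and "t" (3): a world point X has camera coordinates R X + t. Camera axes: x right, y down, z forward; pixel columns grow to the right and rows downward; lengths in m; the calibration is good to about 2 mm. A picture is of the moment at which its call begins. There is no depth.
- arm.job_done(): hands the job in, once; it reports no verdict.
Trained networks look in a picture, given as the dict that the camera call returned (one of the last four; its "shot" number tells which), for a name from the list of things; names that differ only in an ending like _2 or _b are one class to them, and where a whole thing is asked for, a point or a joint stands for the part that bears it (a point fixed in the world has none). Each returns a list of dicts, best first, with "confidence" (0 to 1); they miss things now and then, are a little off and sometimes report something else, mostly with a low value. They report only what shows in the picture. A call takes as long as a camera call. They do not tell look-alikes from the thing itself.
- arm.spot_in(query, picture): "xy" ([column, row] in pixels, amid what is visible of it).
The state is a dict: "time": time; "q": joint angles; "joint_velocities": joint speeds; "joint_torque": joint torques, N m; "ee_pos": TCP position; "ee_rot": TCP orientation; "ft_force": force on the tool from outside, world axes, zero at the start; "ft_torque": the same for the moment, N m; "grip_width": finger opening in m.
Only numpy, scipy, OpenCV 4.12 (cv2) and the standard library are available. Lean on these libraries where they do the work, as an engineer would, in place of code of your own. Each camera call takes 0.05 s, during which the arm holds its last target.

### The job

Make up the blue serving board for tea: lay the teaspoon lengthwise along the middle of its cork strip and stand the dark kitchen timer in the middle of its round cork pad. Make up the yellow board for lunch in the same way with the big fork on its strip and the white spice tin on its round pad. The cutlery may point either way along its strip; leave the black match tin and the small cake fork where they are.

Things in the scene. Friction and masses are not known exactly. Their poses are not given: they have to be found in the camera images.
- tea_board: Tea board: blue flat serving board, 112 (x) x 150 (y) mm, top face 10 mm up; fixed. Origin: centre of its underside; x points away from the robot, y left, within 3 degrees. Flush in its top: on the robot's side a cork strip, 30 mm wide, 140 mm long along y, centred at x=-36, y=0 mm; behind it a round cork pad, 68 mm across, centred at x=+20, y=-36 mm. No rims.
- lunch_board: Lunch board: yellow flat serving board, 112 (x) x 210 (y) mm, top face 10 mm up; fixed. Origin: centre of its underside; x points away from the robot, y left, within 3 degrees. Flush in its top: on the robot's side a cork strip, 30 mm wide, 198 mm long along y, centred at x=-36, y=0 mm; behind it a round cork pad, 68 mm across, centred at x=+20, y=-50 mm. No rims.
- teaspoon: Teaspoon with black handle and metal bowl, 137 x 27 x 12 mm, 20 g, lying flat. Origin: middle of its length, on its underside; x along its length, z up. May be gripped across at the middle. Starts on the front strip of the worktop, far left or far right, roughly along world y.
- fork: Big fork with black handle and metal tines, 193 x 26 x 14 mm, 40 g, lying flat. Origin: middle of its length, on its underside; x along its length, z up. May be gripped across at the middle. Starts on the front strip at the other side from the teaspoon, roughly along world y.
- timer: Round dark grey kitchen timer with a small red mark on top, 60 mm across, 25 mm high, standing upright; its cap does not turn. Origin: centre of its underside, z up. Starts in a row of three at the right, near the hob.
- spice_tin: Round off-white spice tin, 62 mm across, 25 mm high, upright, lid fixed. Origin: centre of its underside, z up. Starts in the same row of three.
- match_tin: Bystander: rectangular black tin with rounded corners, 50 x 54 x 21 mm. Origin: centre of its underside. Stands in the same row of three; not to be moved.
- cake_fork: Bystander: small cake fork with black handle, 145 x 20 x 11 mm. Origin: middle of its length, on its underside; x along its length. Behind the boards; not to be moved.
There are look-alikes about, which are no part of the job. What is shaped like the timer but pink is not meant.

How it is judged:
By the outcome, as a careful person would: the job done as asked, in the order asked, and still so for the second after the job is handed in, with the robot touching nothing.
It also fails if it takes over 88 s, if anything falls off the work surface, if the arm or the gripper's body presses on something with over 40 N, if the wrist force passes 120 N, or if a joint passes its speed limit or range.

## Working session

There is one attempt and no reset: what is moved stays moved. The work goes in short steps, Python scripts to look and compute and a tool call to move; the robot and the scene stay as the last step left them, time stands still between calls to the robot, and variables do not carry over. Pictures are saved under pics/ and viewed, and the job is handed in when it is done.

Besides the shell and the picture viewer there is one more tool, called after "Emit:" as a command line: name --argument value ..., lists and objects as JSON in quotes. play_rows: Moves the arm, as the interface text tells. Its arguments: {"type":"object","properties":{"rows":{"type":"array"},"grip_force":{"type":"number"}},"required":["rows"]}

```bash
ls; mkdir -p pics
python3 - <<'E'
from cell import arm
import cv2
s=arm.sense();print({k:(v if not hasattr(v,'tolist') else v.tolist()) for k,v in s.items()})
for n in ["scene","top","wrist"]:
    c=arm.camera(n);cv2.imwrite(f"pics/{n}0.png",c["image"][:,:,::-1]);print(n,c["vfov"],c["cx"],c["cy"],c["R"],c["t"],c["shot"])
    for q in ["tea_board","lunch_board","teaspoon","fork","timer","spice_tin","match_tin","cake_fork"]:
        print(q,[(d["xy"],round(d["confidence"],2)) for d in arm.spot_in(q,c)])
print(arm.sense()["time"])
E
```

```text
pics
{'time': 0.0, 'q': [1.0605069106008647, 0.4179440994351312, -0.010332741452379304, 1.614177105973008, 0.004690530749293206, 1.1106952321092423, -0.053009940960813226], 'joint_velocities': [0.0007753597838310262, 0.000880989444088533, 0.0007713547973645079, -0.0006625310230332331, 0.0004051194587223411, 0.0005434772108961151, 0.000811578228452523], 'joint_torque': [-1.4238868004667893e-05, -85.12548923492432, 0.638679675757885, -42.60002017021179, -0.04890097305178642, 0.018568564555607736, 2.00654289983504e-05], 'ee_pos': [0.28222353756090934, -0.5572457515543489, 0.2188425501842594], 'ee_rot': [-1.5124252030075338, 1.5695966990408587, 2.097978160931823], 'ft_force': [-0.26486895026184176, -0.028782894550038903, 0.007637856350823123], 'ft_torque': [0.012842754503099879, -0.026926455626342747, -0.030371551707150914], 'grip_width': 0.09414186159785837}
scene 51.62775109419406 320.5968790652828 194.29262318575311 [[-0.79897368 -0.60079536 -0.02619133]
 [-0.27162212  0.39939147 -0.87561857]
 [ 0.53652817 -0.69248205 -0.48229258]] [0.4779417  0.20880123 0.83470982] 1
tea_board [([330
[... 468 characters left out ...]
7] 2
tea_board [([346.2, 190.0], 0.83)]
lunch_board [([352.8, 236.9], 0.64)]
teaspoon [([401.3, 277.4], 0.71)]
fork [([235.0, 280.7], 0.84)]
timer [([426.3, 238.9], 0.6), ([237.0, 282.3], 0.6)]
spice_tin [([419.8, 178.7], 0.86)]
match_tin []
cake_fork [([344.2, 189.0], 0.7), ([372.4, 142.7], 0.66), ([421.2, 179.2], 0.57)]
wrist 70.54286071609516 318.5520042195895 203.73025241468181 [[ 4.52004357e-01 -8.92015718e-01  1.43063823e-04]
 [-8.66830855e-01 -4.39204770e-01  2.36015759e-01]
 [-2.10466932e-01 -1.06804163e-01 -9.71749217e-01]] [-0.62475382 -0.02578739  0.39023813] 3
tea_board []
lunch_board []
teaspoon [([130.2, 14.4], 0.87)]
fork []
timer []
spice_tin []
match_tin []
cake_fork []
1.35
```

View pics/scene0.png

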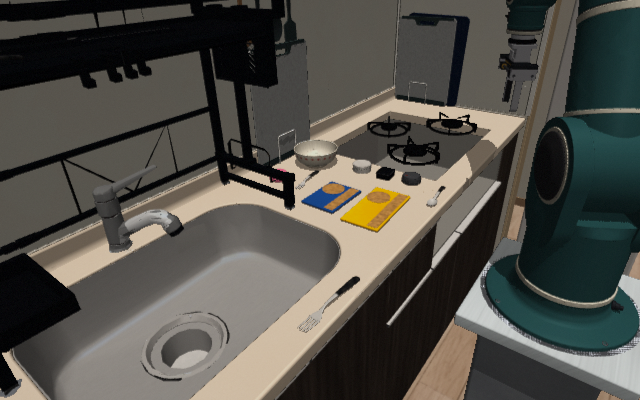

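View pics/top0.png

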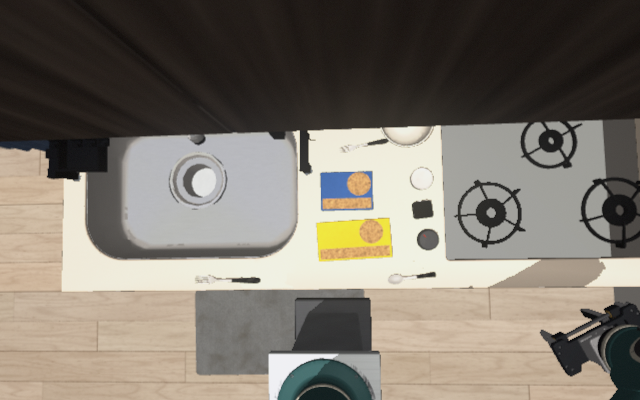

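Run:
```python
import cv2
a=cv2.imread("pics/top0.png")[120:300,180:460]
cv2.imwrite("pics/top0c.png",cv2.resize(a,None,fx=2.85,fy=2.85,interpolation=cv2.INTER_CUBIC))
```

```text
(no output)
```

View pics/top0c.png

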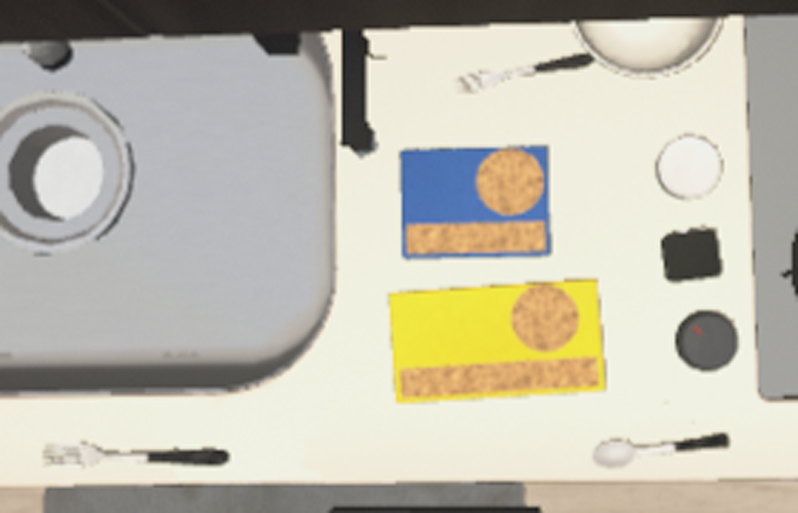

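View pics/wrist0.png

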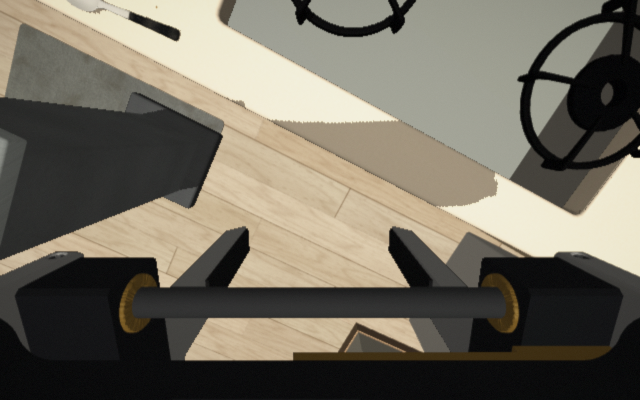

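```bash
cat > h.py <<'E'
import numpy as np, cv2
def cam(c): return dict(f=200/np.tan(np.radians(c["vfov"])/2),cx=c["cx"],cy=c["cy"],R=np.array(c["R"]),t=np.array(c["t"]))
def bp(c,uv,z):
    k=cam(c);uv=np.atleast_2d(np.array(uv,float))
    d=np.c_[(uv[:,0]-k["cx"])/k["f"],(uv[:,1]-k["cy"])/k["f"],np.ones(len(uv))]@k["R"]
    o=-k["R"].T@k["t"]; s=(z-o[2])/d[:,2]
    return (o+d*s[:,None])[:,:2]
def pj(c,X):
    k=cam(c);X=np.atleast_2d(X)@k["R"].T+k["t"]
    return np.c_[k["cx"]+k["f"]*X[:,0]/X[:,2],k["cy"]+k["f"]*X[:,1]/X[:,2]]
def big(m,box=None):
    m=m.astype(np.uint8)
    if box: 
        q=np.zeros_like(m);x0,y0,x1,y1=box;q[y0:y1,x0:x1]=m[y0:y1,x0:x1];m=q
    n,l,s,ce=cv2.connectedComponentsWithStats(m)
    i=1+np.argmax(s[1:,4]);return (l==i).astype(np.uint8)
def maskc(c,m,z):
    ys,xs=np.nonzero(m);p=bp(c,np.c_[xs,ys],z);return p
E
cat > m0.py <<'E'
from h import *
C=dict(vfov=52.774294775907734,cx=317.20308188409433,cy=202.10791766419868,R=[[-0.01986556,-0.99742052,-0.06897585],[-0.99790702,0.02402697,-0.06003564],[0.06153806,0.06763884,-0.99581025]],t=[0.01939052,0.5796875,1.13812807])
im=cv2.imread("pics/top0.png");hsv=cv2.cvtColor(im,cv2.COLOR_BGR2HSV);H,S,V=[hsv[:,:,i].astype(int) for i in range(3)]
def board(m,name,pad):
    cs=cv2.findContours(m,cv2.RETR_EXTERNAL,cv2.CHAIN_APPROX_NONE)[0];c=max(cs,key=cv2.contourArea)
    p=bp(C,c[:,0,:],.01).astype(np.float32)*1000
    (ctr,sz,a)=cv2.minAreaRect(p);print(name,ctr,sz,a)
board(big((H>100)&(H<125)&(S>120),(310,160,385,220)),"blue",0)
board(big((H>22)&(H<35)&(S>150),(310,210,400,270)),"yellow",0)
ck=(H>8)&(H<21)&(S>70)&(V>120)
n,l,s,ce=cv2.connectedComponentsWithStats(ck[160:265,310:400].astype(np.uint8))
for i in range(1,n):
    if s[i,4]>60:
        p=bp(C,np.argwhere(l==i)[:,::-1]+[310,160],.01)*1000
        print("cork",s[i,4],p.mean(0),cv2.minAreaRect(p.astype(np.float32)))
def cr(x,y): return [180+(x+.5)/2.85-.5,120+(y+.5)/2.85-.5]
print("spoon",bp(C,[cr(594,456),cr(728,438)],.006)*1000)
print("fork",bp(C,[cr(43,455),cr(229,457)],.006)*1000)
print("timer",bp(C,[cr(707,340)],.015)*1000,"tin",bp(C,[cr(689,166)],.02)*1000,"match",bp(C,[cr(691,254)],.015)*1000)
print("cake",bp(C,[cr(457,85),cr(592,60)],.005)*1000)
E
python3 m0.py
```

```text
blue (628.9945068359375, -76.50785827636719) (72.62411499023438, 145.531982421875) 0.4642072916030884
yellow (472.1423645019531, -95.00634765625) (109.4156723022461, 207.0743408203125) 2.7344934940338135
cork 407 [ 632.13858025 -112.88975485] ((632.7227172851562, -112.89088439941406), (60.15401077270508, 63.5985221862793), 88.54086303710938)
cork 465 [575.90809803 -77.11409088] ((576.0975341796875, -76.89871978759766), (28.445693969726562, 135.70925903320312), 0.8059642314910889)
cork 416 [ 494.38246462 -143.81190221] ((493.682373046875, -144.01699829101562), (63.916500091552734, 62.48137664794922), 43.67472839355469)
cork 651 [435.62335462 -96.82267717] ((435.6171569824219, -96.85356903076172), (26.933748245239258, 193.9176788330078), 2.632493734359741)
spoon [[ 355.92909479 -189.28301637]
 [ 372.08041361 -320.74057157]]
fork [[363.05620859 370.99468958]
 [358.92628035 177.72042227]]
timer [[ 469.0242357  -302.04818499]] tin [[ 641.15019889 -289.71829514]] match [[ 554.10858694 -289.53004261]]
cake [[ 732.63934719  -62.13772118]
 [ 753.71359511 -199.47149211]]
```

Emit:
play_rows --rows '[{"claw": 0, "translation": [0.016, 0.06, 0], "rot": [0, 0, 10]}, {"claw": 0, "translation": [0.016, 0.06, 0], "rot": [0, 0, 10]}, {"claw": 0, "translation": [0.016, 0.06, 0], "rot": [0, 0, 10]}, {"claw": 0, "translation": [0.016, 0.06, 0], "rot": [0, 0, 10]}, {"claw": 0, "translation": [0.016, 0.06, 0], "rot": [0, 0, 10]}]' --grip_force 15

```text
time: 1.98
ee_pos: [0.3626, -0.2557, 0.2197]
ee_rot: [0.669, 1.57, -1.125]
ft_force: [0.6, -0.3, -0.1]
grip_width: 0.0937
```

Emit:
play_rows --rows '[{"claw": 60, "translation": [0.002, 0.002, -0.02], "rot": [0, 0, 10]}, {"claw": 60, "translation": [0, 0, -0.02], "rot": [0, 0, 10]}, {"claw": 60, "translation": [0, 0, 0], "rot": [0, 0, 0]}, {"claw": 60, "translation": [0, 0, 0], "rot": [0, 0, 0]}, {"claw": 60, "translation": [0, 0, 0], "rot": [0, 0, 0]}]'

```text
time: 2.6
ee_pos: [0.3647, -0.2559, 0.1801]
ee_rot: [0.671, 1.57, -0.782]
ft_force: [-0.3, 0.4, 0.5]
grip_width: 0.0718
```

```bash
cat >> h.py <<'E'
from scipy.spatial.transform import Rotation as Ro
import pickle
def st(arm):
    s=arm.sense();R=Ro.from_euler("xyz",s["ee_rot"]).as_matrix();j=R[:,1]
    print("t %.2f pos %s app %s jaw %.2f deg F %s w %.4f"%(s["time"],np.round(s["ee_pos"],4),np.round(R[:,0],3),np.degrees(np.arctan2(j[1],j[0])),np.round(s["ft_force"],1),s["grip_width"]))
    return s
def shot(arm,n,f):
    c=arm.camera(n);cv2.imwrite("pics/%s.png"%f,c["image"][:,:,::-1]);pickle.dump({k:c[k] for k in("vfov","cx","cy","R","t")},open("pics/%s.pkl"%f,"wb"));return c
def ld(f): return pickle.load(open("pics/%s.pkl"%f,"rb")),cv2.imread("pics/%s.png"%f)
E
python3 - <<'E'
from h import *
from cell import arm
st(arm);shot(arm,"wrist","w1")
E
```

```text
t 2.60 pos [ 0.3647 -0.2559  0.1801] app [ 0.001 -0.001 -1.   ] jaw 6.71 deg F [-0.3  0.4  0.5] w 0.0718
```

View pics/w1.png

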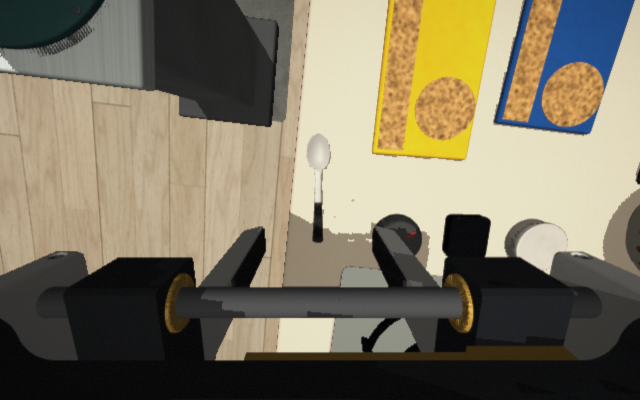

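Run:
```python
from h import *
c,im=ld("w1")
print("spoon",np.round(bp(c,[(318.5,133),(317.5,242)],.005)*1000,1))
hsv=cv2.cvtColor(im,cv2.COLOR_BGR2HSV);H,S,V=[hsv[:,:,i].astype(int) for i in range(3)]
ck=((H>5)&(H<21)&(S>60)&(V>80)).astype(np.uint8);ck[:, :370]=0;ck[170:]=0
ck=cv2.morphologyEx(ck,cv2.MORPH_CLOSE,np.ones((3,3)))
n,l,s,ce=cv2.connectedComponentsWithStats(ck)
for i in range(1,n):
    if s[i,4]>300:
        p=bp(c,np.argwhere(l==i)[:,::-1],.01)*1000
        print("cork",s[i],np.round(p.mean(0),1),cv2.minAreaRect(p.astype(np.float32)),cv2.minEnclosingCircle(p.astype(np.float32)))
cv2.imwrite("pics/w1c.png",cv2.resize(im[120:280,270:420],None,fx=4,fy=3.7,interpolation=cv2.INTER_CUBIC))
T=bp(c,[(318,240)],0);print(pj(c,[0.3647,-.2559,0.0]),T)
```

```text
spoon [[ 355.5 -186.2]
 [ 370.1 -321.2]]
cork [ 378    0   45  150 4027] [ 436.3 -113.4] ((436.4761962890625, -117.71946716308594), (29.756153106689453, 153.63174438476562), 2.7430033683776855) ((437.2339782714844, -117.5987548828125), 77.86907958984375)
cork [ 502    0   60  122 3352] [576.1 -82.4] ((576.0604858398438, -84.56485748291016), (30.069875717163086, 122.36236572265625), 0.009801422245800495) ((575.8477783203125, -84.36502075195312), 62.715511322021484)
cork [ 542   62   62   64 3070] [ 632.2 -111.2] ((632.6112060546875, -111.6801528930664), (66.76953125, 67.24774932861328), 17.311487197875977) ((632.404052734375, -111.97527313232422), 34.06055450439453)
cork [ 415   77   61   63 2948] [ 493.9 -142.4] ((493.7528381347656, -143.09286499023438), (66.91587829589844, 67.02125549316406), 40.168697357177734) ((494.2189025878906, -143.19244384765625), 34.01528549194336)
[[319.26064392 191.14309426]] [[ 0.37067759 -0.32031972]]
```

View pics/w1c.png

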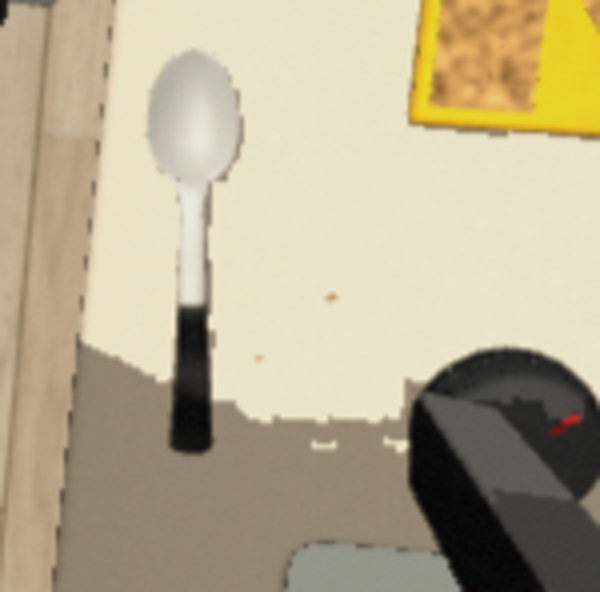

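Emit:
play_rows --rows '[{"claw": 110, "translation": [-0.001, 0.001, -0.05], "rot": [0, 0, 0]}, {"claw": 110, "translation": [0, 0, -0.05], "rot": [0, 0, 0]}, {"claw": 110, "translation": [0, 0, -0.04], "rot": [0, 0, 0]}, {"claw": 110, "translation": [0, 0, -0.018], "rot": [0, 0, 0]}, {"claw": 110, "translation": [0, 0, -0.005], "rot": [0, 0, 0]}]'

```text
time: 3.28
ee_pos: [0.3632, -0.2544, 0.0158]
ee_rot: [-2.25, 1.57, 2.581]
ft_force: [0.2, -0.6, 0.6]
grip_width: 0.0537
```

Emit:
play_rows --rows '[{"claw": 255, "translation": [0, 0, 0], "rot": [0, 0, 0]}, {"claw": 255, "translation": [0, 0, 0], "rot": [0, 0, 0]}, {"claw": 255, "translation": [0, 0, 0], "rot": [0, 0, 0]}, {"claw": 255, "translation": [0, 0, 0], "rot": [0, 0, 0]}, {"claw": 255, "translation": [0, 0, 0], "rot": [0, 0, 0]}]'

```text
time: 3.9
ee_pos: [0.3636, -0.2548, 0.0168]
ee_rot: [0.461, 1.57, -0.99]
ft_force: [-1.4, 1.2, 8.1]
grip_width: 0.0212
```

Emit:
play_rows --rows '[{"claw": 255, "translation": [0, 0, 0], "rot": [0, 0, 0]}, {"claw": 255, "translation": [0, 0, 0], "rot": [0, 0, 0]}, {"claw": 255, "translation": [0, 0, 0], "rot": [0, 0, 0]}, {"claw": 255, "translation": [0, 0, 0], "rot": [0, 0, 0]}, {"claw": 255, "translation": [0, 0, 0], "rot": [0, 0, 0]}]'

```text
time: 4.53
ee_pos: [0.3636, -0.2548, 0.0168]
ee_rot: [0.484, 1.57, -0.968]
ft_force: [-1.1, 0.7, 8.2]
grip_width: 0.0204
```

Emit:
play_rows --rows '[{"claw": 255, "translation": [0, 0, 0.002], "rot": [0, 0, 0]}, {"claw": 255, "translation": [0, 0, 0.001], "rot": [0, 0, 0]}, {"claw": 255, "translation": [0, 0, 0.001], "rot": [0, 0, 0]}, {"claw": 255, "translation": [0, 0, 0], "rot": [0, 0, 0]}, {"claw": 255, "translation": [0, 0, 0], "rot": [0, 0, 0]}]'

```text
time: 5.15
ee_pos: [0.3634, -0.2545, 0.0204]
ee_rot: [-1.568, 1.571, -3.019]
ft_force: [-0.6, -0.8, 0.2]
grip_width: 0.0209
```

Run:
```python
from h import *
from cell import arm
st(arm);shot(arm,"wrist","w2")
```

```text
t 5.15 pos [ 0.3634 -0.2545  0.0204] app [-0. -0. -1.] jaw 6.86 deg F [-0.6 -0.8  0.2] w 0.0209
```

View pics/w2.png

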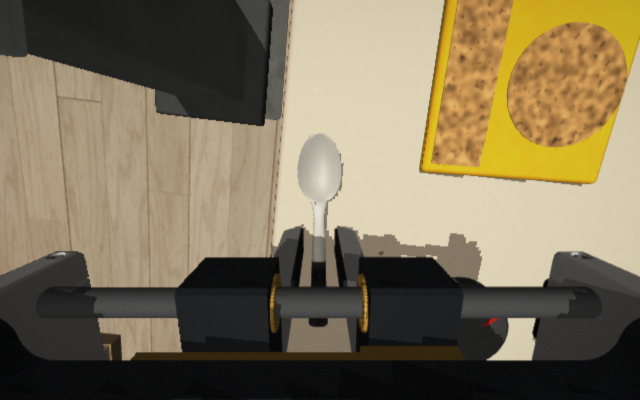

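Emit:
play_rows --rows '[{"claw": 255, "translation": [0, 0, 0.01], "rot": [0, 0, 0]}, {"claw": 255, "translation": [0, 0, 0.02], "rot": [0, 0, 0]}, {"claw": 255, "translation": [0, 0, 0.02], "rot": [0, 0, 0]}, {"claw": 255, "translation": [0, 0, 0.02], "rot": [0, 0, 0]}, {"claw": 255, "translation": [0, 0, 0], "rot": [0, 0, 0]}]'

```text
time: 5.82
ee_pos: [0.364, -0.2551, 0.0919]
ee_rot: [0.721, 1.568, -0.73]
ft_force: [-0.5, -0.1, -0.7]
grip_width: 0.0209
```

Run:
```python
from h import *
from cell import arm
st(arm);shot(arm,"wrist","w3")
```

```text
t 5.83 pos [ 0.364  -0.2551  0.0919] app [ 0.002 -0.002 -1.   ] jaw 6.85 deg F [-0.5 -0.1 -0.7] w 0.0209
```

View pics/w3.png

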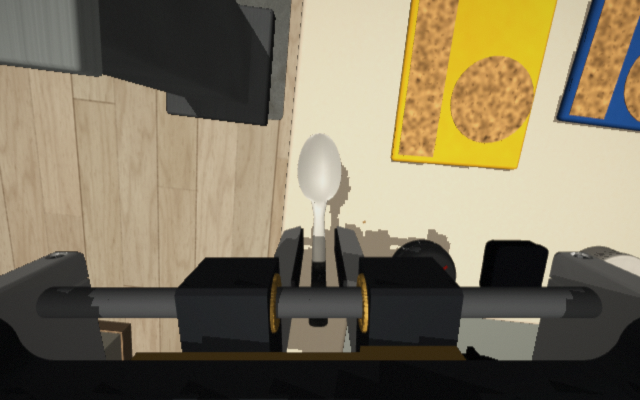

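Run:
```python
from h import *
c,im=ld("w3")
p=bp(c,[(320,133),(317,326)],.0919-.0168+.006);print(np.round(p*1000,1),p.mean(0)*1000,np.linalg.norm(p[0]-p[1]),np.degrees(np.arctan2(*(p[0]-p[1])[::-1])))
```

```text
[[ 355.8 -186.4]
 [ 369.9 -320.3]] [ 362.83029298 -253.37004933] 0.1346976697364633 96.01656224888909
```

Emit:
play_rows --rows '[{"claw": 255, "translation": [0.04, 0.034, 0.005], "rot": [0, 0, -1]}, {"claw": 255, "translation": [0.04, 0.034, 0.003], "rot": [0, 0, -1]}, {"claw": 255, "translation": [0.04, 0.034, 0], "rot": [0, 0, -1]}, {"claw": 255, "translation": [0.04, 0.034, 0], "rot": [0, 0, -1]}, {"claw": 255, "translation": [0.03, 0.025, 0], "rot": [0, 0, -1]}]'

```text
time: 6.5
ee_pos: [0.5544, -0.0916, 0.0975]
ee_rot: [-2.131, 1.57, 2.614]
ft_force: [-0.9, -0.8, -0.6]
grip_width: 0.0209
```

Emit:
play_rows --rows '[{"claw": 255, "translation": [0.012, 0.01, 0], "rot": [0, 0, -1]}, {"claw": 255, "translation": [0.01, 0.008, 0], "rot": [0, 0, 0]}, {"claw": 255, "translation": [0, 0, 0], "rot": [0, 0, 0]}, {"claw": 255, "translation": [0, 0, 0], "rot": [0, 0, 0]}, {"claw": 255, "translation": [0, 0, 0], "rot": [0, 0, 0]}]'

```text
time: 7.12
ee_pos: [0.5749, -0.0764, 0.0985]
ee_rot: [-0.392, 1.57, -1.948]
ft_force: [0.6, -0.3, 0.7]
grip_width: 0.0208
```

Run:
```python
from h import *
from cell import arm
st(arm);shot(arm,"wrist","w4")
```

```text
t 7.12 pos [ 0.5749 -0.0764  0.0985] app [-0. -0. -1.] jaw 0.81 deg F [ 0.6 -0.3  0.7] w 0.0208
```

View pics/w4.png

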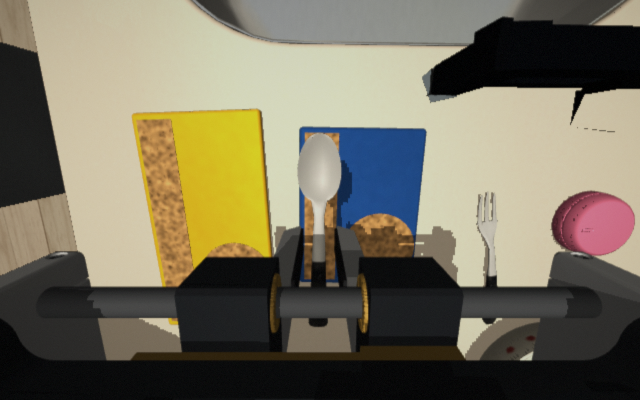

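Run:
```python
from h import *
c,im=ld("w4")
print("corners", np.round(bp(c,[(299.5,127.5),(425.5,129)],.01)*1000,1))
print("strip", np.round(bp(c,[(305,134),(339,134),(302,281)],.01)*1000,1))
cv2.imwrite("pics/w4c.png",cv2.resize(im[110:300,260:450],None,fx=4,fy=3.15,interpolation=cv2.INTER_CUBIC))
```

```text
corners [[556.4  -2.4]
 [666.   -2.1]]
strip [[ 561.2   -7.8]
 [ 590.9   -7.4]
 [ 558.6 -149.4]]
```

View pics/w4c.png

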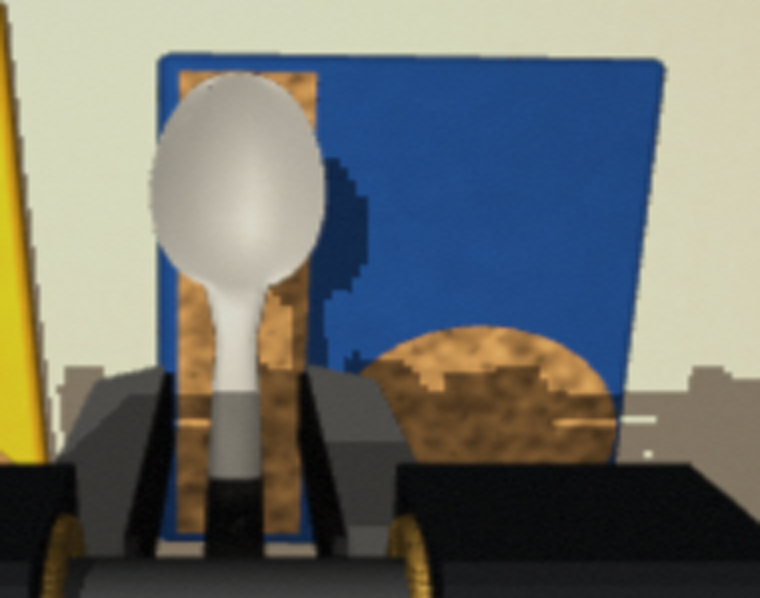

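Emit:
play_rows --rows '[{"claw": 255, "translation": [0.002, -0.002, -0.03], "rot": [0, 0, 0.3]}, {"claw": 255, "translation": [0, 0, -0.02], "rot": [0, 0, 0]}, {"claw": 255, "translation": [0, 0, -0.013], "rot": [0, 0, 0]}, {"claw": 255, "translation": [0, 0, -0.006], "rot": [0, 0, 0]}, {"claw": 255, "translation": [0, 0, -0.002], "rot": [0, 0, 0]}]'

```text
time: 7.8
ee_pos: [0.5775, -0.0775, 0.0274]
ee_rot: [2.283, 1.571, 0.732]
ft_force: [-0.6, -0.1, -0.2]
grip_width: 0.021
```

Run:
```python
from h import *
from cell import arm
st(arm)
```

```text
t 7.80 pos [ 0.5775 -0.0775  0.0274] app [ 0.  0. -1.] jaw 1.16 deg F [-0.6 -0.1 -0.2] w 0.0210
```

Emit:
play_rows --rows '[{"claw": 170, "translation": [0, 0, 0], "rot": [0, 0, 0]}, {"claw": 130, "translation": [0, 0, 0], "rot": [0, 0, 0]}, {"claw": 130, "translation": [0, 0, 0], "rot": [0, 0, 0]}, {"claw": 130, "translation": [0, 0, 0.01], "rot": [0, 0, 0]}, {"claw": 100, "translation": [0, 0, 0.04], "rot": [0, 0, 0]}]'

```text
time: 8.43
ee_pos: [0.5763, -0.0774, 0.0771]
ee_rot: [-1.772, 1.568, 2.961]
ft_force: [0.3, 0.2, -0.1]
grip_width: 0.0529
```

Emit:
play_rows --rows '[{"claw": 0, "translation": [0, -0.02, 0.06], "rot": [0, 0, 0]}, {"claw": 0, "translation": [0, -0.03, 0.05], "rot": [0, 0, 0]}, {"claw": 0, "translation": [0, -0.03, 0], "rot": [0, 0, 0]}, {"claw": 0, "translation": [0, 0, 0], "rot": [0, 0, 0]}, {"claw": 0, "translation": [0, 0, 0], "rot": [0, 0, 0]}]'

```text
time: 9.05
ee_pos: [0.5773, -0.1565, 0.1869]
ee_rot: [-2.68, 1.57, 2.053]
ft_force: [0.6, -0.6, 0.1]
grip_width: 0.0939
```

Run:
```python
from h import *
from cell import arm
st(arm);shot(arm,"wrist","w5")
```

```text
t 9.05 pos [ 0.5773 -0.1565  0.1869] app [-0.  0. -1.] jaw 1.19 deg F [ 0.6 -0.6  0.1] w 0.0939
```

View pics/w5.png

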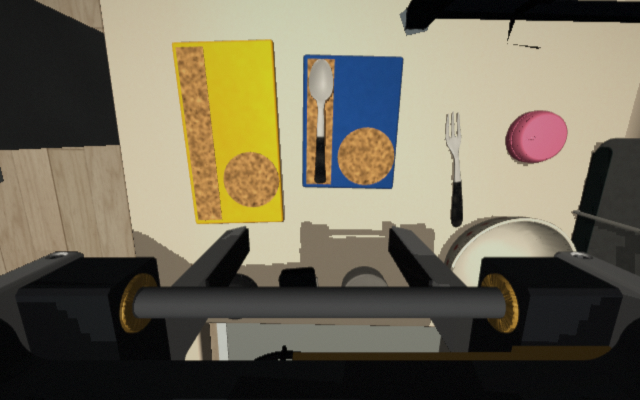

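```bash
cat > chk.py <<'E'
from h import *
import sys
c,im=ld(sys.argv[1])
hsv=cv2.cvtColor(im,cv2.COLOR_BGR2HSV);H,S,V=[hsv[:,:,i].astype(int) for i in range(3)]
def rect(m,z,n):
    cs=cv2.findContours(m,cv2.RETR_EXTERNAL,cv2.CHAIN_APPROX_NONE)[0];k=max(cs,key=cv2.contourArea)[:,0,:]
    p=(bp(c,k,z)*1000).astype(np.float32);r=cv2.minAreaRect(p);print(n,np.round(r[0],1),np.round(r[1],1),round(r[2],2),"circ",np.round(cv2.minEnclosingCircle(p)[0],1),round(cv2.minEnclosingCircle(p)[1],1))
rect(big((H>100)&(H<125)&(S>120)),.008,"blue")
rect(big((H>22)&(H<35)&(S>150)),.008,"yellow")
ck=((H>5)&(H<21)&(S>60)&(V>60)).astype(np.uint8)
ck=cv2.morphologyEx(ck,cv2.MORPH_CLOSE,np.ones((3,3)));ck[240:]=0
n,l,s,ce=cv2.connectedComponentsWithStats(ck)
for i in range(1,n):
    if s[i,4]>300: rect((l==i).astype(np.uint8),.01,"cork %s"%s[i,:2])
E
python3 chk.py w5
python3 - <<'E'
from h import *
c,im=ld("w5")
cv2.imwrite("pics/w5c.png",cv2.resize(im[45:200,295:410],None,fx=5,fy=3.8,interpolation=cv2.INTER_CUBIC))
E
```

```text
blue [611.5 -76.2] [148.  110.2] 89.92 circ [611.3 -76.2] 91.0
yellow [470.3 -94.2] [109.4 208.8] 2.65 circ [470.7 -94.5] 117.0
cork [35  0] [305.2  29.5] [68.5 31.5] 1.19 circ [305.   30.2] 37.2
cork [176  47] [434.7 -96. ] [ 29.7 197.9] 2.69 circ [433.6 -96. ] 99.7
cork [306  59] [575.5 -76.3] [139.4  29.8] 89.95 circ [574.5 -76.3] 70.8
cork [626  84] [937.2 -55.9] [14.8 60.4] 16.13 circ [944.3 -53.9] 30.2
cork [224 113] [ 495.  -131.8] [ 71.6 130.6] 2.97 circ [ 522.5 -130.2] 65.6
cork [338 128] [ 631.8 -112.5] [66.2 66.5] 2.13 circ [ 631.7 -112.4] 33.9
cork [  0 145] [ 264.2 -165.9] [195.7 118.5] 1.22 circ [ 264.5 -182.5] 106.8
cork [301 222] [ 611.5 -206.3] [113.6  22.9] 1.22 circ [ 611.4 -207. ] 57.6
```

View pics/w5c.png

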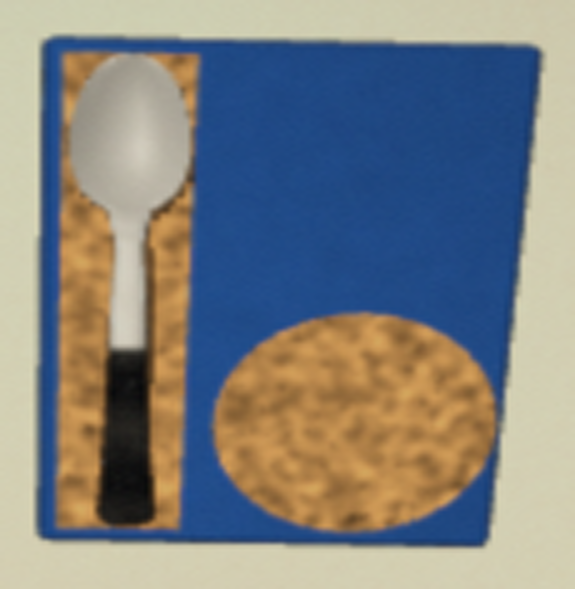

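Emit:
play_rows --rows '[{"claw": 0, "translation": [-0.022, -0.029, 0], "rot": [0, 0, -10.5]}, {"claw": 0, "translation": [-0.022, -0.029, 0], "rot": [0, 0, -10.5]}, {"claw": 0, "translation": [-0.022, -0.029, 0], "rot": [0, 0, -10.5]}, {"claw": 0, "translation": [-0.022, -0.029, 0], "rot": [0, 0, -10.5]}, {"claw": 0, "translation": [-0.02, -0.029, 0], "rot": [0, 0, -10.5]}]'

```text
time: 9.72
ee_pos: [0.4689, -0.3021, 0.1867]
ee_rot: [-1.874, 1.57, 1.938]
ft_force: [-0.5, -0.4, 0.9]
grip_width: 0.0942
```

Emit:
play_rows --rows '[{"claw": 0, "translation": [0, 0, 0], "rot": [0, 0, -8.5]}, {"claw": 0, "translation": [0, 0, 0], "rot": [0, 0, 0]}, {"claw": 0, "translation": [0, 0, 0], "rot": [0, 0, 0]}, {"claw": 0, "translation": [0, 0, 0], "rot": [0, 0, 0]}, {"claw": 0, "translation": [0, 0, 0], "rot": [0, 0, 0]}]'

```text
time: 10.35
ee_pos: [0.4695, -0.3021, 0.1867]
ee_rot: [-1.421, 1.571, 2.248]
ft_force: [1.1, 1.1, -1.0]
grip_width: 0.0938
```

Run:
```python
from h import *
from cell import arm
st(arm);shot(arm,"wrist","w6")
```

```text
t 10.35 pos [ 0.4695 -0.3021  0.1867] app [-0.  0. -1.] jaw -59.76 deg F [ 1.1  1.1 -1. ] w 0.0938
```

View pics/w6.png

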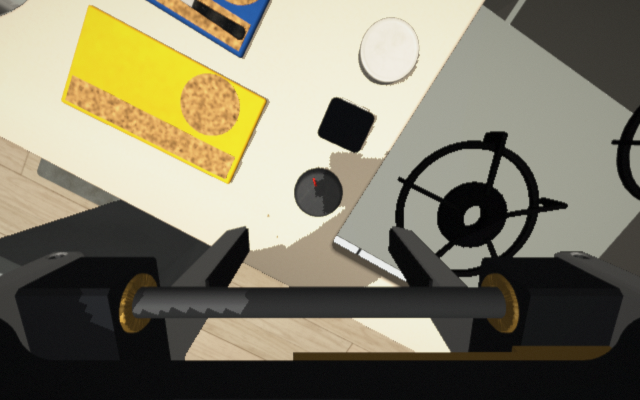

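Run:
```python
from h import *
c,im=ld("w6")
g=im.max(2)
m=big(g<75,(285,160,352,225)); ys,xs=np.nonzero(m);print(xs.min(),xs.max(),ys.min(),ys.max(),m.sum())
# predicted silhouettes
def sil(x,y,r,h):
    a=np.linspace(0,2*np.pi,60);P=np.vstack([np.c_[x+r*np.cos(a),y+r*np.sin(a),0*a+z] for z in(0,h)])
    return cv2.convexHull(pj(c,P).astype(np.float32))[:,0]
for (x,y) in [(.469,-.302)]:
    h=sil(x,y,.030,.025);print(h.min(0),h.max(0))
h=sil(.641,-.290,.031,.025);print("tin pred",h.min(0),h.max(0))
m=big(im.min(2)>222,(340,8,430,95)); ys,xs=np.nonzero(m);print(xs.min(),xs.max(),ys.min(),ys.max(),m.sum())
print(bp(c,[(389,50)],.025),bp(c,[(318.5,192)],.0125))
```

```text
295 342 168 215 1055
[293.18582 166.14717] [343.8857 218.1805]
tin pred [358.26862   16.803839] [420.49396  85.50441]
363 416 22 80 1285
[[ 0.63995859 -0.28822298]] [[ 0.46876204 -0.3020945 ]]
```

Emit:
play_rows --rows '[{"claw": 0, "translation": [0, 0, -0.055], "rot": [0, 0, 0]}, {"claw": 0, "translation": [0, 0, -0.05], "rot": [0, 0, 0]}, {"claw": 0, "translation": [0, 0, -0.04], "rot": [0, 0, 0]}, {"claw": 0, "translation": [0, 0, -0.015], "rot": [0, 0, 0]}, {"claw": 0, "translation": [0, 0, -0.004], "rot": [0, 0, 0]}]'

```text
time: 11.02
ee_pos: [0.4695, -0.3023, 0.0227]
ee_rot: [-1.218, 1.57, 2.45]
ft_force: [0.5, -0.1, 0.6]
grip_width: 0.094
```

Emit:
play_rows --rows '[{"claw": 255, "translation": [0, 0, 0], "rot": [0, 0, 0]}, {"claw": 255, "translation": [0, 0, 0], "rot": [0, 0, 0]}, {"claw": 255, "translation": [0, 0, 0], "rot": [0, 0, 0]}, {"claw": 255, "translation": [0, 0, 0], "rot": [0, 0, 0]}, {"claw": 255, "translation": [0, 0, 0], "rot": [0, 0, 0]}]'

```text
time: 11.65
ee_pos: [0.4696, -0.3025, 0.0231]
ee_rot: [1.975, 1.57, -0.64]
ft_force: [-1.6, 0.8, 6.2]
grip_width: 0.0569
```

Run:
```python
from h import *
from cell import arm
st(arm)
```

```text
t 11.65 pos [ 0.4696 -0.3025  0.0231] app [ 0. -0. -1.] jaw -59.84 deg F [-1.6  0.8  6.2] w 0.0569
```

Emit:
play_rows --rows '[{"claw": 255, "translation": [0, 0, 0.005], "rot": [0, 0, 0]}, {"claw": 255, "translation": [0, 0, 0.02], "rot": [0, 0, 0]}, {"claw": 255, "translation": [0, 0, 0.03], "rot": [0, 0, 0]}, {"claw": 255, "translation": [0, 0, 0.03], "rot": [0, 0, 0]}, {"claw": 255, "translation": [0, 0, 0], "rot": [0, 0, 0]}]'

```text
time: 12.28
ee_pos: [0.4704, -0.3029, 0.1098]
ee_rot: [2.069, 1.567, -0.546]
ft_force: [-0.1, -0.1, -0.9]
grip_width: 0.0571
```

Run:
```python
from h import *
from cell import arm
st(arm);shot(arm,"wrist","w7")
```

```text
t 12.28 pos [ 0.4704 -0.3029  0.1098] app [ 0.003 -0.002 -1.   ] jaw -59.84 deg F [-0.1 -0.1 -0.9] w 0.0571
```

View pics/w7.png

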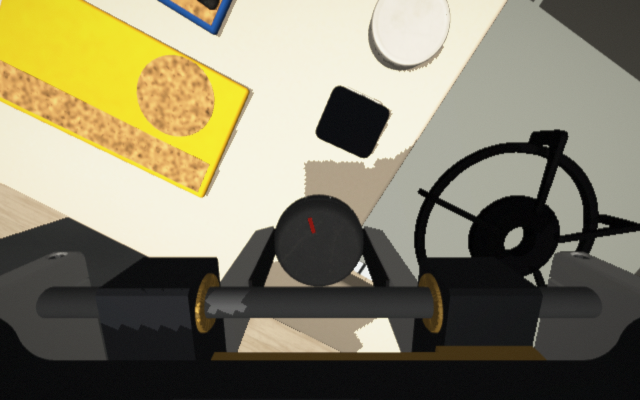

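Emit:
play_rows --rows '[{"claw": 255, "translation": [0.032, 0.038, 0], "rot": [0, 0, -6]}, {"claw": 255, "translation": [0.032, 0.038, 0], "rot": [0, 0, -6]}, {"claw": 255, "translation": [0.032, 0.038, 0], "rot": [0, 0, -6]}, {"claw": 255, "translation": [0.032, 0.038, 0], "rot": [0, 0, -6]}, {"claw": 255, "translation": [0.032, 0.038, 0], "rot": [0, 0, -6]}]'

```text
time: 12.95
ee_pos: [0.6297, -0.1109, 0.1064]
ee_rot: [-0.065, 1.569, 3.076]
ft_force: [0.5, 0.4, 0.1]
grip_width: 0.0574
```

Emit:
play_rows --rows '[{"claw": 255, "translation": [0, 0, 0], "rot": [0, 0, 0]}, {"claw": 255, "translation": [0, 0, 0], "rot": [0, 0, 0]}, {"claw": 255, "translation": [0, 0, 0], "rot": [0, 0, 0]}, {"claw": 255, "translation": [0, 0, 0], "rot": [0, 0, 0]}, {"claw": 255, "translation": [0, 0, 0], "rot": [0, 0, 0]}]'

```text
time: 13.58
ee_pos: [0.6292, -0.1129, 0.1078]
ee_rot: [-1.16, 1.571, 1.983]
ft_force: [-0.2, 0.8, -0.7]
grip_width: 0.0575
```

Run:
```python
from h import *
from cell import arm
c,im=ld("w7"); print(bp(c,[(318.5,240.5)],.1118))
s=st(arm);shot(arm,"wrist","w8")
c,im=ld("w8"); print(bp(c,[(318.5,240.5)],s["ee_pos"][2]+.002))
```

```text
[[ 0.47365009 -0.30058724]]
t 13.57 pos [ 0.6292 -0.1129  0.1078] app [-0.  0. -1.] jaw -89.88 deg F [-0.2  0.8 -0.7] w 0.0575
[[ 0.63319448 -0.11295316]]
```

View pics/w8.png

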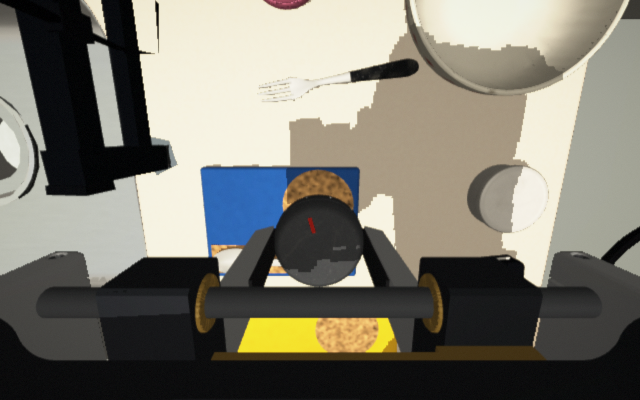

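Run:
```python
from h import *
c,im=ld("w8")
zb=.1078-.0231
def sil(x,y,r,h):
    a=np.linspace(0,2*np.pi,90);P=np.vstack([np.c_[x+r*np.cos(a),y+r*np.sin(a),0*a+z] for z in(zb,zb+h)])
    return cv2.convexHull(pj(c,P).astype(np.float32))[:,0]
for d in (0,.002,.004):
    h=sil(.6292+d,-.1129,.030,.025);print(d,h.min(0),h.max(0))
a=im.copy();cv2.polylines(a,[np.int32(sil(.6292,-.1129,.03,.025))],1,(0,255,0),1)
# pad visible top arc & predicted pad
t=np.linspace(0,2*np.pi,90);pad=pj(c,np.c_[.6318+.034*np.cos(t),-.1124+.034*np.sin(t),0*t+.01]);cv2.polylines(a,[np.int32(pad)],1,(0,0,255),1)
cv2.imwrite("pics/w8c.png",cv2.resize(a[150:300,190:390],None,fx=4,fy=4,interpolation=cv2.INTER_CUBIC))
print(bp(c,[(201.5,168),(358.5,167.5)],.01))
```

```text
0 [269.96463 191.20645] [366.82193 290.05237]
0.002 [269.84106 188.31345] [366.9598  287.25418]
0.004 [269.7168  185.40619] [367.09845 284.44144]
[[ 0.66629482 -0.00395539]
 [ 0.66709589 -0.15013847]]
```

View pics/w8c.png

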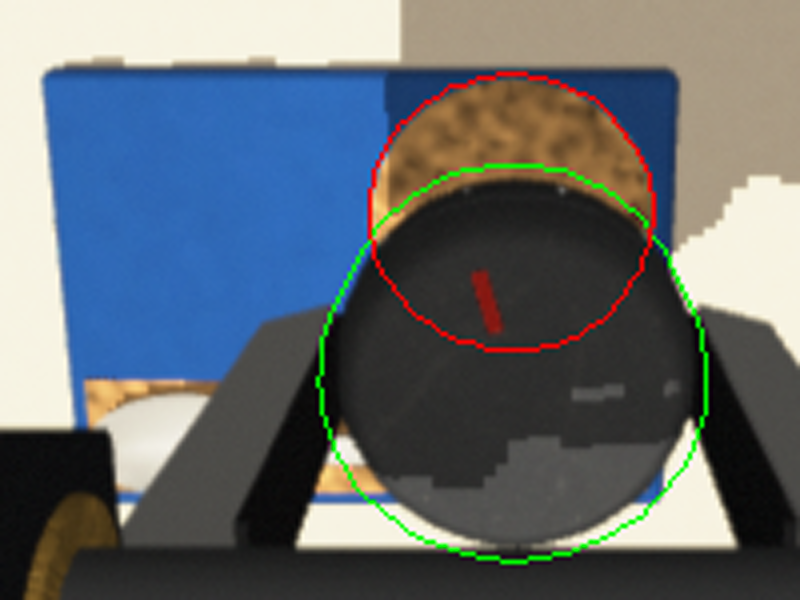

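Emit:
play_rows --rows '[{"claw": 255, "translation": [0.0025, 0, -0.03], "rot": [0, 0, 0]}, {"claw": 255, "translation": [0, 0, -0.02], "rot": [0, 0, 0]}, {"claw": 255, "translation": [0, 0, -0.014], "rot": [0, 0, 0]}, {"claw": 255, "translation": [0, 0, -0.008], "rot": [0, 0, 0]}, {"claw": 255, "translation": [0, 0, -0.002], "rot": [0, 0, 0]}]'

```text
time: 14.25
ee_pos: [0.6319, -0.1123, 0.0335]
ee_rot: [-0.312, 1.571, 2.832]
ft_force: [0.7, 0.7, -0.6]
grip_width: 0.0569
```

Run:
```python
from h import *
from cell import arm
st(arm)
```

```text
t 14.25 pos [ 0.6319 -0.1123  0.0335] app [-0.  0. -1.] jaw -89.84 deg F [ 0.7  0.7 -0.6] w 0.0569
```

Release and lift; then retreat toward the fork on the far left.

Emit:
play_rows --rows '[{"claw": 40, "translation": [0, 0, 0], "rot": [0, 0, 0]}, {"claw": 20, "translation": [0, 0, 0], "rot": [0, 0, 0]}, {"claw": 20, "translation": [0, 0, 0], "rot": [0, 0, 0]}, {"claw": 20, "translation": [0, 0, 0.02], "rot": [0, 0, 0]}, {"claw": 20, "translation": [0, 0, 0.05], "rot": [0, 0, 0]}]'

```text
time: 14.88
ee_pos: [0.6308, -0.1121, 0.104]
ee_rot: [-0.183, 1.568, 2.961]
ft_force: [0.6, -0.9, 1.0]
grip_width: 0.0867
```

Emit:
play_rows --rows '[{"claw": 60, "translation": [-0.045, 0.02, 0.05], "rot": [0, 0, 10]}, {"claw": 60, "translation": [-0.045, 0.03, 0.04], "rot": [0, 0, 10]}, {"claw": 60, "translation": [-0.045, 0.05, 0], "rot": [0, 0, 10]}, {"claw": 60, "translation": [-0.045, 0.055, 0], "rot": [0, 0, 10]}, {"claw": 60, "translation": [-0.045, 0.055, 0], "rot": [0, 0, 10]}]'

```text
time: 15.5
ee_pos: [0.4279, 0.0777, 0.1869]
ee_rot: [2.047, 1.568, -0.213]
ft_force: [1.4, 1.0, 0.1]
grip_width: 0.072
```

Emit:
play_rows --rows '[{"claw": 60, "translation": [-0.045, 0.055, 0], "rot": [0, 0, 10]}, {"claw": 60, "translation": [0, 0.055, 0], "rot": [0, 0, 10]}, {"claw": 60, "translation": [0, 0.055, 0], "rot": [0, 0, 10]}, {"claw": 60, "translation": [0, 0.011, 0], "rot": [0, 0, 9]}, {"claw": 60, "translation": [0, 0, 0], "rot": [0, 0, 0]}]'

```text
time: 16.12
ee_pos: [0.3894, 0.2465, 0.1863]
ee_rot: [1.666, 1.57, 0.081]
ft_force: [0.3, -0.7, 0.7]
grip_width: 0.0718
```

Run:
```python
from h import *
from cell import arm
st(arm);shot(arm,"wrist","w9");shot(arm,"top","t9")
a=cv2.imread("pics/t9.png")[120:300,180:460]
cv2.imwrite("pics/t9c.png",cv2.resize(a,None,fx=2.85,fy=2.85,interpolation=cv2.INTER_CUBIC))
```

```text
t 16.12 pos [0.3894 0.2465 0.1863] app [ 0.001  0.    -1.   ] jaw -0.81 deg F [ 0.3 -0.7  0.7] w 0.0718
```

View pics/w9.png

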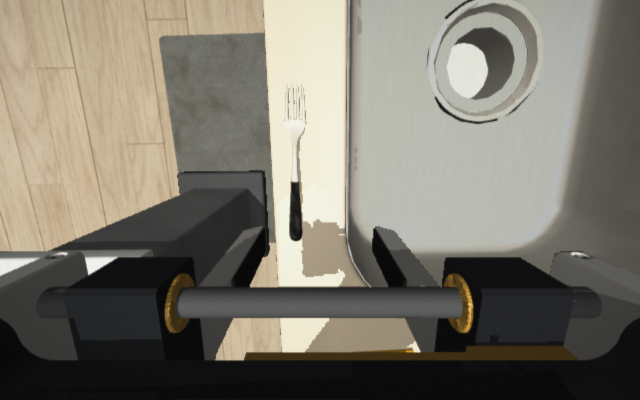

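View pics/t9c.png

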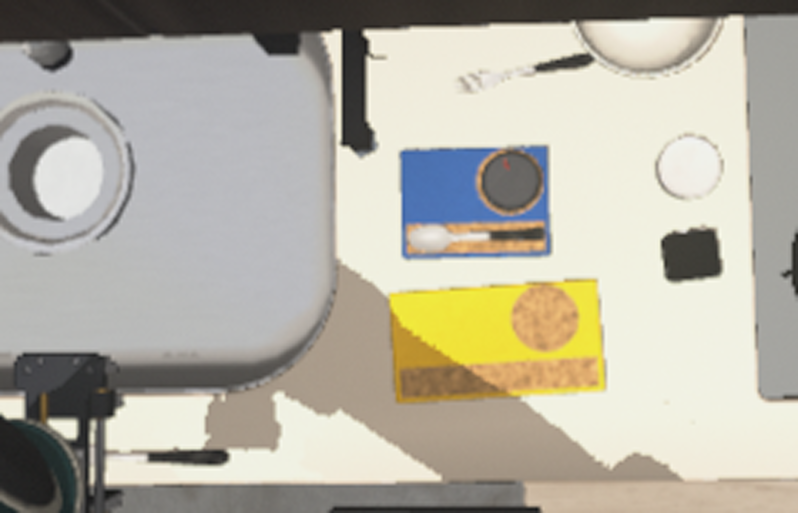

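Run:
```python
from h import *
c,im=ld("w9")
cv2.imwrite("pics/w9c.png",cv2.resize(im[75:255,260:340],None,fx=5,fy=3.2,interpolation=cv2.INTER_CUBIC))
p=bp(c,[(294.5,84),(296,240.5)],.006)*1000;print(p,p.mean(0),np.linalg.norm(p[0]-p[1]),np.degrees(np.arctan2(*(p[0]-p[1])[::-1])))
```

```text
[[362.91888928 371.47559939]
 [358.41946361 181.51893047]] [360.66917644 276.49726493] 190.00994947135945 88.64311210768362
```

View pics/w9c.png

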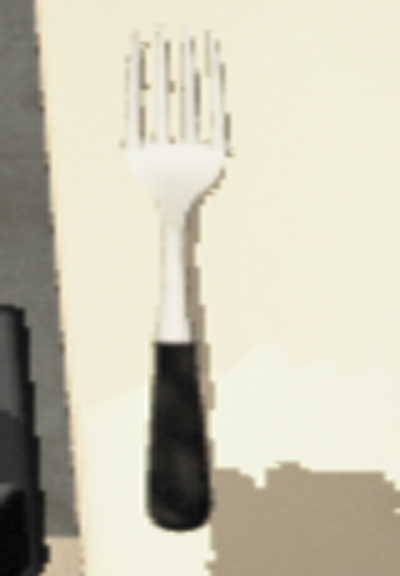

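Emit:
play_rows --rows '[{"claw": 110, "translation": [-0.0145, 0.0145, -0.02], "rot": [0, 0, -0.6]}, {"claw": 110, "translation": [-0.0145, 0.0145, -0.05], "rot": [0, 0, 0]}, {"claw": 110, "translation": [0, 0, -0.05], "rot": [0, 0, 0]}, {"claw": 110, "translation": [0, 0, -0.035], "rot": [0, 0, 0]}, {"claw": 110, "translation": [0, 0, -0.012], "rot": [0, 0, 0]}]'

```text
time: 16.85
ee_pos: [0.3602, 0.2736, 0.0173]
ee_rot: [-0.663, 1.568, -2.262]
ft_force: [0.6, 0.7, 0.5]
grip_width: 0.0535
```

Emit:
play_rows --rows '[{"claw": 255, "translation": [0, 0, 0], "rot": [0, 0, 0]}, {"claw": 255, "translation": [0, 0, 0], "rot": [0, 0, 0]}, {"claw": 255, "translation": [0, 0, 0], "rot": [0, 0, 0]}, {"claw": 255, "translation": [0, 0, 0], "rot": [0, 0, 0]}, {"claw": 255, "translation": [0, 0, 0], "rot": [0, 0, 0]}]'

```text
time: 17.48
ee_pos: [0.3609, 0.2751, 0.0188]
ee_rot: [2.004, 1.57, 0.408]
ft_force: [0.2, -0.6, 7.2]
grip_width: 0.0185
```

Run:
```python
from h import *
from cell import arm
st(arm)
```

```text
t 17.48 pos [0.3609 0.2751 0.0188] app [ 0.001  0.    -1.   ] jaw -1.46 deg F [ 0.2 -0.6  7.2] w 0.0185
```

Emit:
play_rows --rows '[{"claw": 255, "translation": [0, 0, 0], "rot": [0, 0, 0]}, {"claw": 255, "translation": [0, 0, 0.01], "rot": [0, 0, 0]}, {"claw": 255, "translation": [0, 0, 0.03], "rot": [0, 0, 0]}, {"claw": 255, "translation": [0, 0, 0.04], "rot": [0, 0, 0]}, {"claw": 255, "translation": [0, 0, 0], "rot": [0, 0, 0]}]'

```text
time: 18.1
ee_pos: [0.3616, 0.2757, 0.101]
ee_rot: [2.106, 1.567, 0.51]
ft_force: [0.2, 0.1, -0.9]
grip_width: 0.0187
```

Run:
```python
from h import *
from cell import arm
st(arm);shot(arm,"wrist","w10")
```

```text
t 18.10 pos [0.3616 0.2757 0.101 ] app [ 0.004  0.002 -1.   ] jaw -1.45 deg F [ 0.2  0.1 -0.9] w 0.0187
```

View pics/w10.png

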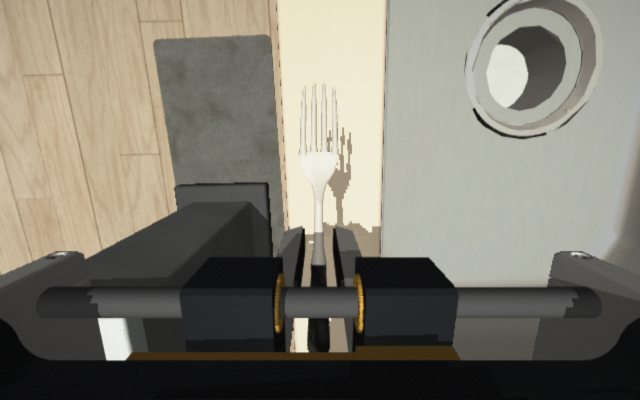

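Run:
```python
from h import *
c,im=ld("w10")
p=bp(c,[(320,83.5),(318.5,352)],.101-.0188+.006)*1000;print(p,p.mean(0),np.linalg.norm(p[0]-p[1]),np.degrees(np.arctan2(*(p[0]-p[1])[::-1])))
```

```text
[[364.04816982 373.17848161]
 [358.47398691 186.71568567]] [361.26107836 279.94708364] 186.5460956072071 88.28769023527093
```

Emit:
play_rows --rows '[{"claw": 255, "translation": [0.01, -0.05, 0], "rot": [0, 0, 0.8]}, {"claw": 255, "translation": [0.01, -0.055, 0], "rot": [0, 0, 0.8]}, {"claw": 255, "translation": [0.011, -0.055, 0], "rot": [0, 0, 0.8]}, {"claw": 255, "translation": [0.011, -0.055, 0], "rot": [0, 0, 0.8]}, {"claw": 255, "translation": [0.011, -0.055, 0], "rot": [0, 0, 0.8]}]'

```text
time: 18.77
ee_pos: [0.413, 0.0031, 0.0978]
ee_rot: [-1.588, 1.57, -3.113]
ft_force: [0.6, 0.2, -0.4]
grip_width: 0.0185
```

Emit:
play_rows --rows '[{"claw": 255, "translation": [0.011, -0.055, 0], "rot": [0, 0, 0]}, {"claw": 255, "translation": [0.01, -0.047, 0], "rot": [0, 0, 0]}, {"claw": 255, "translation": [0, 0, 0], "rot": [0, 0, 0]}, {"claw": 255, "translation": [0, 0, 0], "rot": [0, 0, 0]}, {"claw": 255, "translation": [0, 0, 0], "rot": [0, 0, 0]}]'

```text
time: 19.4
ee_pos: [0.4342, -0.096, 0.0981]
ee_rot: [-2.001, 1.57, 2.758]
ft_force: [-0.3, -0.0, -0.3]
grip_width: 0.0184
```

Run:
```python
from h import *
from cell import arm
st(arm);shot(arm,"wrist","w11")
```

```text
t 19.40 pos [ 0.4342 -0.096   0.0981] app [-0.001  0.    -1.   ] jaw 2.66 deg F [-0.3 -0.  -0.3] w 0.0184
```

View pics/w11.png

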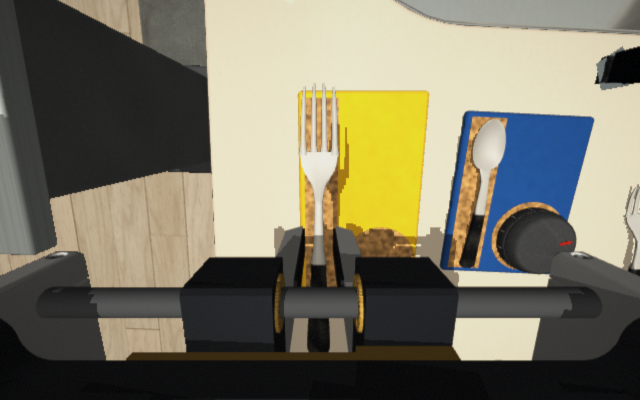

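Run:
```python
from h import *
c,im=ld("w11")
print("corners",bp(c,[(298.5,91),(428.5,91.5)],.01)*1000)
print("strip",bp(c,[(305,97.5),(337,97.5)],.01)*1000)
p=bp(c,[(320,83.5)],.0981-.0188+.006)*1000;print(p)
cv2.imwrite("pics/w11c.png",cv2.resize(im[75:300,270:440],None,fx=4,fy=2.6,interpolation=cv2.INTER_CUBIC))
```

```text
corners [[411.43030159   7.16582126]
 [520.94092237  11.86345979]]
strip [[417.08835564   2.25450885]
 [444.17759869   3.51512754]]
[[429.56598149   1.42063457]]
```

View pics/w11c.png

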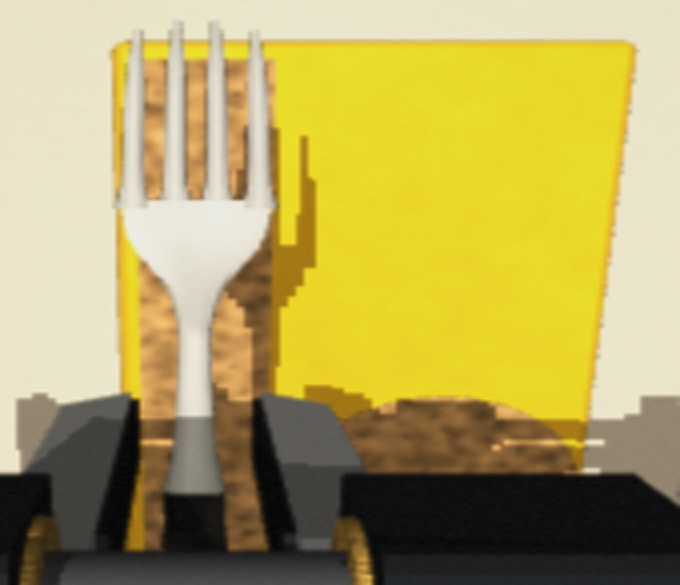

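Emit:
play_rows --rows '[{"claw": 255, "translation": [0.001, -0.0015, -0.03], "rot": [0, 0, 0]}, {"claw": 255, "translation": [0, 0, -0.02], "rot": [0, 0, 0]}, {"claw": 255, "translation": [0, 0, -0.011], "rot": [0, 0, 0]}, {"claw": 255, "translation": [0, 0, -0.006], "rot": [0, 0, 0]}, {"claw": 255, "translation": [0, 0, -0.0015], "rot": [0, 0, 0]}]'

```text
time: 20.08
ee_pos: [0.4356, -0.0984, 0.03]
ee_rot: [0.894, 1.571, -0.632]
ft_force: [0.7, 0.8, -0.1]
grip_width: 0.019
```

Emit:
play_rows --rows '[{"claw": 170, "translation": [0, 0, 0], "rot": [0, 0, 0]}, {"claw": 130, "translation": [0, 0, 0], "rot": [0, 0, 0]}, {"claw": 130, "translation": [0, 0, 0], "rot": [0, 0, 0]}, {"claw": 130, "translation": [0, 0, 0.01], "rot": [0, 0, 0]}, {"claw": 100, "translation": [0, 0, 0.04], "rot": [0, 0, 0]}]'

```text
time: 20.7
ee_pos: [0.4344, -0.0982, 0.0798]
ee_rot: [-1.94, 1.568, 2.817]
ft_force: [-0.6, -0.3, 0.9]
grip_width: 0.0526
```

Emit:
play_rows --rows '[{"claw": 0, "translation": [0.02, -0.03, 0.05], "rot": [0, 0, 0]}, {"claw": 0, "translation": [0.02, -0.03, 0.05], "rot": [0, 0, 0]}, {"claw": 0, "translation": [0.02, -0.03, 0], "rot": [0, 0, 0]}, {"claw": 0, "translation": [0, 0, 0], "rot": [0, 0, 0]}, {"claw": 0, "translation": [0, 0, 0], "rot": [0, 0, 0]}]'

```text
time: 21.32
ee_pos: [0.495, -0.188, 0.18]
ee_rot: [-2.307, 1.57, 2.451]
ft_force: [0.6, -0.3, -0.1]
grip_width: 0.0939
```

Run:
```python
from h import *
from cell import arm
st(arm);shot(arm,"wrist","w12")
```

```text
t 21.32 pos [ 0.495 -0.188  0.18 ] app [-0.  0. -1.] jaw 2.58 deg F [ 0.6 -0.3 -0.1] w 0.0939
```

View pics/w12.png

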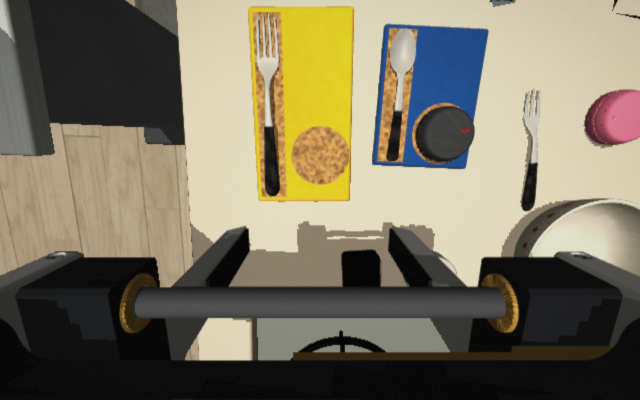

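```bash
python3 - <<'E'
from h import *
c,im=ld("w12")
cv2.imwrite("pics/w12c.png",cv2.resize(im[0:210,240:500],None,fx=3,fy=2.8,interpolation=cv2.INTER_CUBIC))
E
python3 chk.py w12 | head -7
```

```text
blue [611.1 -76.2] [148. 111.] 90.0 circ [611.4 -76.3] 91.0
yellow [470.8 -94.1] [110.3 208.5] 2.7 circ [470.9 -94.2] 116.9
cork [253  12] [435.  -95.7] [ 29.6 197.6] 2.77 circ [434.7 -95.8] 99.7
cork [377  28] [568.  -75.7] [139.5  14.6] 89.98 circ [564.4 -75.7] 69.8
cork [392  66] [584.7 -94. ] [103.7  11.8] 89.98 circ [584.3 -94. ] 52.1
cork [412 103] [ 622.  -111.7] [67.5 47.8] 87.89 circ [ 631.9 -112.1] 33.8
cork [  0 123] [ 222.5 -189.3] [261.5 140.9] 2.61 circ [ 223.7 -218.5] 137.0
```

View pics/w12c.png

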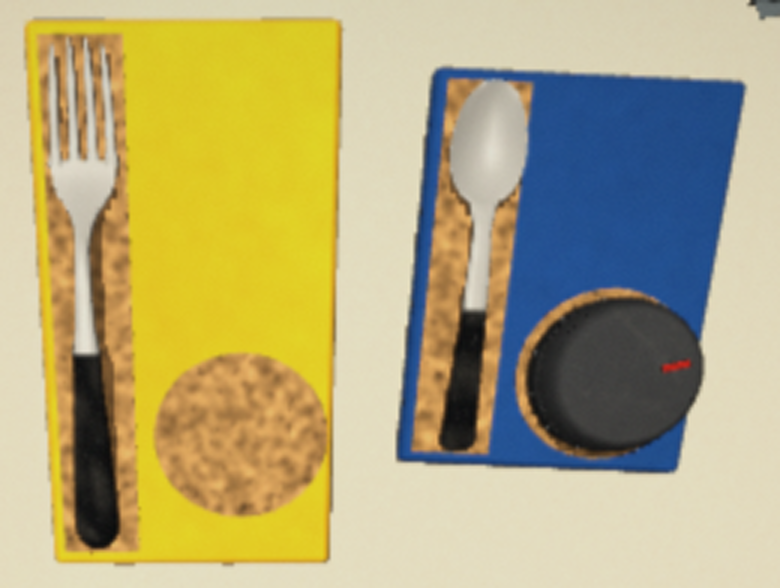

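Emit:
play_rows --rows '[{"claw": 0, "translation": [0.03, -0.021, 0], "rot": [0, 0, -10.5]}, {"claw": 0, "translation": [0.03, -0.021, 0], "rot": [0, 0, -10.5]}, {"claw": 0, "translation": [0.03, -0.02, 0], "rot": [0, 0, -10.5]}, {"claw": 0, "translation": [0.03, -0.02, 0], "rot": [0, 0, -10.5]}, {"claw": 0, "translation": [0.026, -0.02, 0], "rot": [0, 0, -10.5]}]'

```text
time: 22.0
ee_pos: [0.6423, -0.29, 0.1799]
ee_rot: [-1.717, 1.57, 2.119]
ft_force: [0.8, -0.3, 0.0]
grip_width: 0.0937
```

Emit:
play_rows --rows '[{"claw": 0, "translation": [0, 0, 0], "rot": [0, 0, -10]}, {"claw": 0, "translation": [0, 0, 0], "rot": [0, 0, 0]}, {"claw": 0, "translation": [0, 0, 0], "rot": [0, 0, 0]}, {"claw": 0, "translation": [0, 0, 0], "rot": [0, 0, 0]}, {"claw": 0, "translation": [0, 0, 0], "rot": [0, 0, 0]}]'

```text
time: 22.62
ee_pos: [0.6413, -0.2906, 0.1801]
ee_rot: [-2.732, 1.571, 0.935]
ft_force: [-0.5, 0.2, 1.1]
grip_width: 0.0939
```

Run:
```python
from h import *
from cell import arm
st(arm);shot(arm,"wrist","w13")
c,im=ld("w13")
a=np.linspace(0,2*np.pi,90);P=np.vstack([np.c_[.641+.031*np.cos(a),-.290+.031*np.sin(a),0*a+z] for z in(0,.025)])
cv2.polylines(im,[np.int32(cv2.convexHull(pj(c,P).astype(np.float32))[:,0])],1,(0,255,0),1)
cv2.imwrite("pics/w13d.png",im)
```

```text
t 22.62 pos [ 0.6413 -0.2906  0.1801] app [ 0.  0. -1.] jaw -59.88 deg F [-0.5  0.2  1.1] w 0.0939
```

View pics/w13d.png

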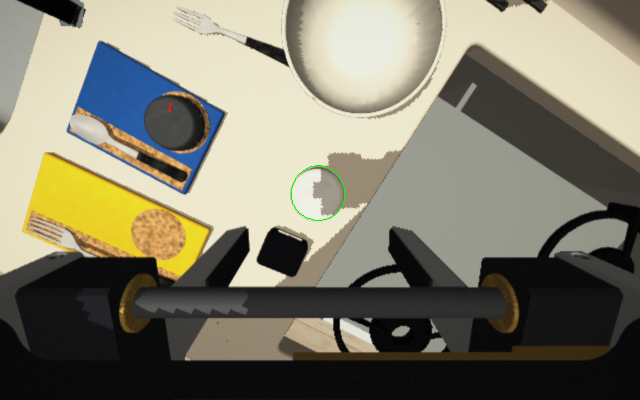

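Emit:
play_rows --rows '[{"claw": 0, "translation": [0, 0.0005, -0.05], "rot": [0, 0, 0]}, {"claw": 0, "translation": [0, 0, -0.05], "rot": [0, 0, 0]}, {"claw": 0, "translation": [0, 0, -0.037], "rot": [0, 0, 0]}, {"claw": 0, "translation": [0, 0, -0.016], "rot": [0, 0, 0]}, {"claw": 0, "translation": [0, 0, -0.004], "rot": [0, 0, 0]}]'

```text
time: 23.3
ee_pos: [0.6415, -0.2901, 0.0228]
ee_rot: [-1.165, 1.57, 2.501]
ft_force: [0.1, -0.1, 0.2]
grip_width: 0.094
```

Emit:
play_rows --rows '[{"claw": 255, "translation": [0, 0, 0], "rot": [0, 0, 0]}, {"claw": 255, "translation": [0, 0, 0], "rot": [0, 0, 0]}, {"claw": 255, "translation": [0, 0, 0], "rot": [0, 0, 0]}, {"claw": 255, "translation": [0, 0, 0], "rot": [0, 0, 0]}, {"claw": 255, "translation": [0, 0, 0], "rot": [0, 0, 0]}]'

```text
time: 23.92
ee_pos: [0.6417, -0.2901, 0.0235]
ee_rot: [2.329, 1.57, -0.288]
ft_force: [-1.1, 0.8, 6.1]
grip_width: 0.0599
```

Emit:
play_rows --rows '[{"claw": 255, "translation": [0, 0, 0.005], "rot": [0, 0, 0]}, {"claw": 255, "translation": [0, 0, 0.02], "rot": [0, 0, 0]}, {"claw": 255, "translation": [0, 0, 0.03], "rot": [0, 0, 0]}, {"claw": 255, "translation": [0, 0, 0.03], "rot": [0, 0, 0]}, {"claw": 255, "translation": [0, 0, 0], "rot": [0, 0, 0]}]'

```text
time: 24.55
ee_pos: [0.6429, -0.2907, 0.1119]
ee_rot: [2.22, 1.566, -0.397]
ft_force: [-0.2, 0.1, -0.5]
grip_width: 0.0603
```

Run:
```python
from h import *
from cell import arm
st(arm);shot(arm,"wrist","w14")
```

```text
t 24.55 pos [ 0.6429 -0.2907  0.1119] app [ 0.005 -0.002 -1.   ] jaw -59.95 deg F [-0.2  0.1 -0.5] w 0.0603
```

View pics/w14.png

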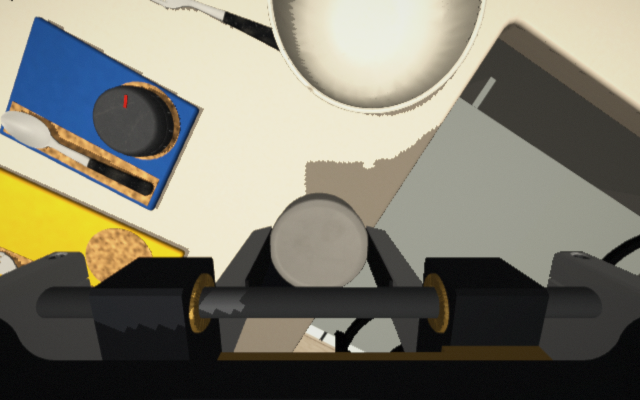

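Emit:
play_rows --rows '[{"claw": 255, "translation": [-0.03, 0.03, 0], "rot": [0, 0, -6]}, {"claw": 255, "translation": [-0.03, 0.03, 0], "rot": [0, 0, -6]}, {"claw": 255, "translation": [-0.03, 0.03, 0], "rot": [0, 0, -6]}, {"claw": 255, "translation": [-0.03, 0.03, 0], "rot": [0, 0, -6]}, {"claw": 255, "translation": [-0.029, 0.027, 0], "rot": [0, 0, -6]}]'

```text
time: 25.22
ee_pos: [0.491, -0.1419, 0.1076]
ee_rot: [-0.476, 1.57, 2.663]
ft_force: [0.6, 0.3, 0.2]
grip_width: 0.0599
```

Emit:
play_rows --rows '[{"claw": 255, "translation": [0, 0, 0], "rot": [0, 0, 0]}, {"claw": 255, "translation": [0, 0, 0], "rot": [0, 0, 0]}, {"claw": 255, "translation": [0, 0, 0], "rot": [0, 0, 0]}, {"claw": 255, "translation": [0, 0, 0], "rot": [0, 0, 0]}, {"claw": 255, "translation": [0, 0, 0], "rot": [0, 0, 0]}]'

```text
time: 25.85
ee_pos: [0.4925, -0.1433, 0.1078]
ee_rot: [-0.313, 1.571, 2.829]
ft_force: [0.0, 1.0, -0.3]
grip_width: 0.0599
```

Run:
```python
from h import *
from cell import arm
s=st(arm);shot(arm,"wrist","w15")
c,im=ld("w15")
a=np.linspace(0,2*np.pi,90);x,y,z0=s["ee_pos"];z0-=.0235
P=np.vstack([np.c_[x+.031*np.cos(a),y+.031*np.sin(a),0*a+z+z0] for z in(0,.025)])
cv2.polylines(im,[np.int32(cv2.convexHull(pj(c,P).astype(np.float32))[:,0])],1,(0,255,0),1)
t=a;pad=pj(c,np.c_[.4937+.034*np.cos(t),-.1433+.034*np.sin(t),0*t+.01]);cv2.polylines(im,[np.int32(pad)],1,(0,0,255),1)
cv2.imwrite("pics/w15c.png",cv2.resize(im[130:300,190:400],None,fx=3.8,fy=3.5,interpolation=cv2.INTER_CUBIC))
```

```text
t 25.85 pos [ 0.4925 -0.1433  0.1078] app [-0.  0. -1.] jaw -89.95 deg F [ 0.   1.  -0.3] w 0.0599
```

View pics/w15c.png

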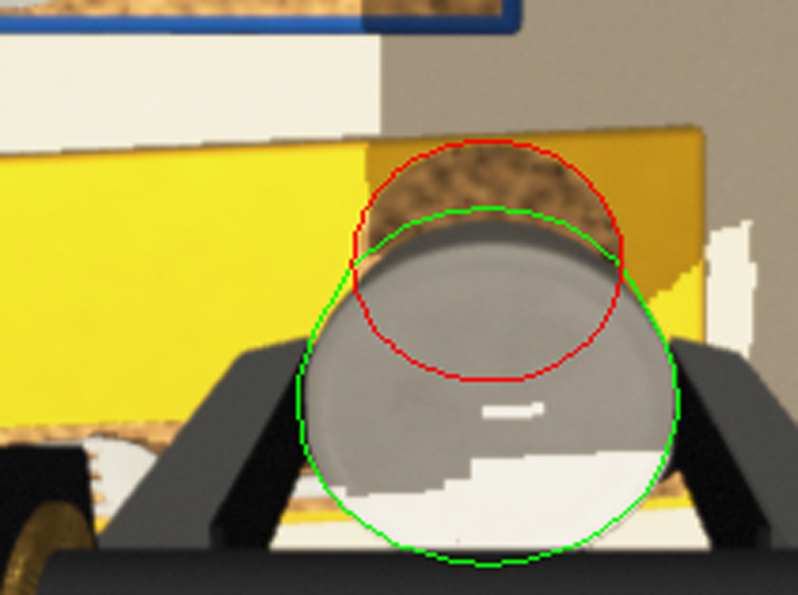

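Emit:
play_rows --rows '[{"claw": 255, "translation": [0.001, 0, -0.03], "rot": [0, 0, 0]}, {"claw": 255, "translation": [0, 0, -0.02], "rot": [0, 0, 0]}, {"claw": 255, "translation": [0, 0, -0.014], "rot": [0, 0, 0]}, {"claw": 255, "translation": [0, 0, -0.008], "rot": [0, 0, 0]}, {"claw": 255, "translation": [0, 0, -0.0015], "rot": [0, 0, 0]}]'

```text
time: 26.52
ee_pos: [0.4935, -0.1431, 0.0343]
ee_rot: [-0.522, 1.571, 2.621]
ft_force: [-0.0, -0.4, -0.5]
grip_width: 0.0602
```

Emit:
play_rows --rows '[{"claw": 40, "translation": [0, 0, 0], "rot": [0, 0, 0]}, {"claw": 20, "translation": [0, 0, 0], "rot": [0, 0, 0]}, {"claw": 20, "translation": [0, 0, 0], "rot": [0, 0, 0]}, {"claw": 20, "translation": [0, 0, 0.02], "rot": [0, 0, 0]}, {"claw": 20, "translation": [0, 0, 0.05], "rot": [0, 0, 0]}]'

```text
time: 27.15
ee_pos: [0.4923, -0.1428, 0.1039]
ee_rot: [-0.234, 1.567, 2.909]
ft_force: [1.0, -0.1, -0.0]
grip_width: 0.0867
```

Emit:
play_rows --rows '[{"claw": 0, "translation": [0, -0.05, 0.06], "rot": [0, 0, 10]}, {"claw": 0, "translation": [0, -0.05, 0.04], "rot": [0, 0, 10]}, {"claw": 0, "translation": [0, -0.05, 0], "rot": [0, 0, 10]}, {"claw": 0, "translation": [0, 0, 0], "rot": [0, 0, 10]}, {"claw": 0, "translation": [0, 0, 0], "rot": [0, 0, 10]}]'

```text
time: 27.78
ee_pos: [0.4932, -0.2824, 0.1915]
ee_rot: [0.268, 1.571, -1.995]
ft_force: [-0.5, -0.3, -0.4]
grip_width: 0.094
```

Emit:
play_rows --rows '[{"claw": 0, "translation": [0, 0, 0], "rot": [0, 0, 10]}, {"claw": 0, "translation": [0, 0, 0], "rot": [0, 0, 10]}, {"claw": 0, "translation": [0, 0, 0], "rot": [0, 0, 10]}, {"claw": 0, "translation": [0, 0, 0], "rot": [0, 0, 10]}, {"claw": 0, "translation": [0, 0, 0], "rot": [0, 0, 0]}]'

```text
time: 28.4
ee_pos: [0.4933, -0.282, 0.1916]
ee_rot: [1.142, 1.571, -0.429]
ft_force: [-0.5, 0.3, 0.2]
grip_width: 0.0941
```

Run:
```python
from h import *
from cell import arm
st(arm);shot(arm,"wrist","w16");shot(arm,"top","t16")
a=cv2.imread("pics/t16.png")[120:300,180:460]
cv2.imwrite("pics/t16c.png",cv2.resize(a,None,fx=2.85,fy=2.85,interpolation=cv2.INTER_CUBIC))
```

```text
t 28.40 pos [ 0.4933 -0.282   0.1916] app [ 0. -0. -1.] jaw -0.00 deg F [-0.5  0.3  0.2] w 0.0941
```

View pics/w16.png

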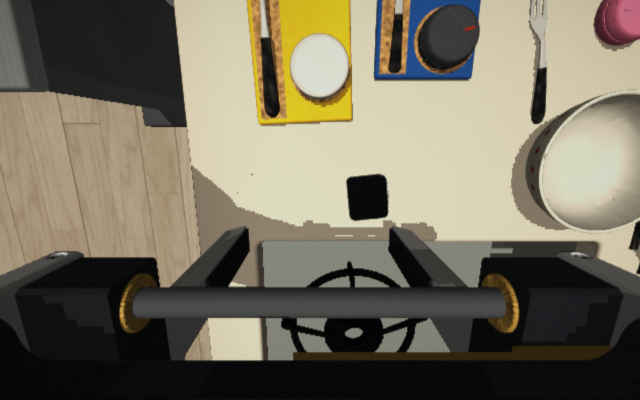

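View pics/t16c.png

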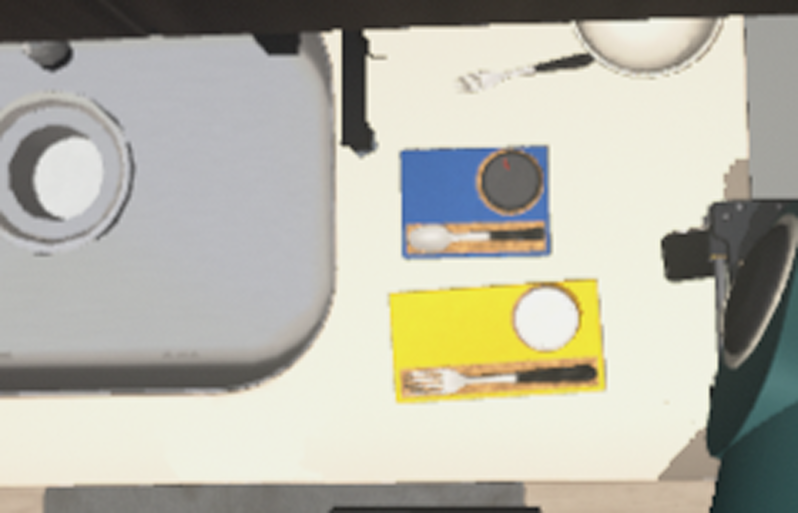

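```bash
python3 - <<'E'
from h import *
from scipy.optimize import least_squares
def fit(f,mask,box,r,guess,zb=.01,h=.025):
    c,im=ld(f);m=big(mask(im),box);m=cv2.morphologyEx(m,cv2.MORPH_CLOSE,np.ones((5,5)));
    k=cv2.convexHull(np.argwhere(m)[:,::-1].astype(np.float32))[:,0]
    a=np.linspace(0,2*np.pi,120)
    def S(x,y):
        P=np.vstack([np.c_[x+r*np.cos(a),y+r*np.sin(a),0*a+z] for z in(zb,zb+h)]);return cv2.convexHull(pj(c,P).astype(np.float32))
    def cost(p):
        s=S(*p[:2]);d=np.array([cv2.pointPolygonTest(s,(float(u),float(v)),True) for u,v in k]);return d-p[2]
    q=least_squares(cost,[*guess,0],diff_step=1e-3);print(f,np.round(q.x[:2]*1000,1),"inset px",round(q.x[2],2),"rms",round(float(np.sqrt((q.fun**2).mean())),2))
white=lambda im:(im.min(2)>150)&(im.astype(int).max(2)-im.min(2)<25)
dark=lambda im:(im.max(2)<90)
fit("w16",white,(280,25,355,108),.031,(.4937,-.1433))
fit("t16",white,(355,215,390,250),.031,(.4937,-.1433))
fit("w16",dark,(410,0,485,74),.030,(.632,-.1125))
fit("t16",dark,(340,165,378,200),.030,(.632,-.1125))
E
python3 chk.py w16|head -8;  sed -e 's/top0/t16/' m0.py > m1.py; python3 m1.py | head -8
python3 - <<'E'
import cv2
im=cv2.imread("pics/w16.png")[0:130,240:490];cv2.imwrite("pics/w16c.png",cv2.resize(im,None,fx=3.2,fy=3.2,interpolation=cv2.INTER_CUBIC))
E
```

```text
w16 [ 493.5 -142.9] inset px 2.26 rms 0.86
t16 [ 493.9 -144.2] inset px 0.71 rms 0.18
w16 [ 629.  -114.9] inset px 1.32 rms 1.61
t16 [ 634.5 -113. ] inset px 0.87 rms 0.23
blue [ 611.2 -111.2] [110.8  78.4] 0.0 circ [ 611.4 -110.4] 66.8
yellow [ 472.6 -133.6] [109.7 128.1] 2.54 circ [ 472.2 -133.2] 83.1
cork [251   0] [ 436.8 -133.2] [ 29.6 122.3] 2.74 circ [ 436.8 -133.1] 62.7
cork [379   0] [ 575.6 -109.2] [29.9 72.7] 0.01 circ [ 575.2 -109.1] 39.1
cork [414   8] [ 623.4 -118.4] [46.1 67.2] 38.18 circ [ 631.7 -111.9] 33.8
cork [261  66] [ 476.8 -170.7] [108.1  59.8] 2.98 circ [ 476.7 -169.8] 61.2
cork [ 0 91] [ 331.1 -255.3] [508.8 181.2] 0.02 circ [ 330.4 -316.9] 255.3
cork [512 122] [ 760.2 -273.6] [ 52.9 139.4] 19.17 circ [ 783.4 -265.5] 69.7
blue (628.9945068359375, -76.50785827636719) (72.62411499023438, 145.531982421875) 0.4642072916030884
yellow (472.14227294921875, -95.00634765625) (109.41567993164062, 207.07435607910156) 2.734489679336548
cork 85 [586.22415592 -95.92022192] ((586.6649169921875, -95.95604705810547), (8.22395133972168, 97.32061004638672), 1.3471063375473022)
cork 129 [567.45855905 -98.29471702] ((566.8267822265625, -95.38258361816406), (97.2110366821289, 11.50995922088623), 88.67924499511719)
cork 154 [ 445.64098912 -117.1804449 ] ((445.1570129394531, -120.72972869873047), (10.55820369720459, 141.90931701660156), 2.869259834289551)
cork 62 [428.12586975 -13.11079667] ((431.0498352050781, -19.30778694152832), (37.23351287841797, 22.77892303466797), 89.0888442993164)
cork 125 [ 426.93545245 -117.28735152] ((427.43017578125, -124.3451156616211), (8.879764556884766, 139.19754028320312), 1.7801907062530518)
spoon [[ 355.92909479 -189.28301637]
```

View pics/w16c.png

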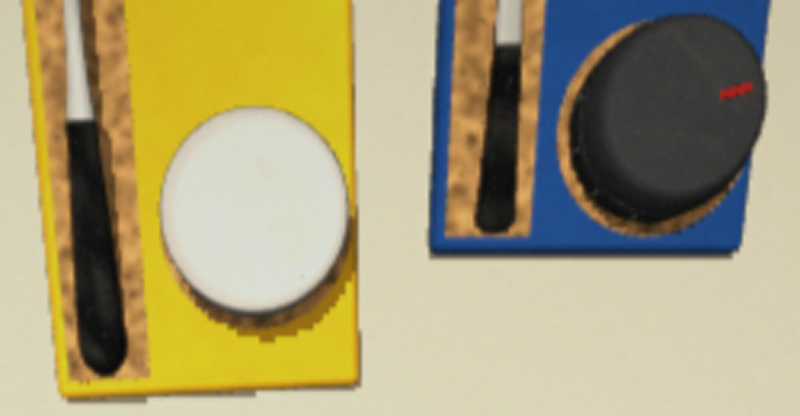

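Emit:
play_rows --rows '[{"claw": 0, "translation": [0.03, 0.02, 0.02], "rot": [0, 0, 0]}, {"claw": 0, "translation": [0.03, 0.02, 0], "rot": [0, 0, 0]}, {"claw": 0, "translation": [0.03, 0.02, 0], "rot": [0, 0, 0]}, {"claw": 0, "translation": [0.01, 0.02, 0], "rot": [0, 0, 0]}, {"claw": 0, "translation": [0, 0.02, 0], "rot": [0, 0, 0]}]'

```text
time: 29.12
ee_pos: [0.5937, -0.1807, 0.2111]
ee_rot: [-2.042, 1.57, 2.669]
ft_force: [-0.0, 0.0, 0.1]
grip_width: 0.0939
```

Emit:
play_rows --rows '[{"claw": 0, "translation": [0, 0, 0], "rot": [0, 0, 0]}, {"claw": 0, "translation": [0, 0, 0], "rot": [0, 0, 0]}, {"claw": 0, "translation": [0, 0, 0], "rot": [0, 0, 0]}, {"claw": 0, "translation": [0, 0, 0], "rot": [0, 0, 0]}, {"claw": 0, "translation": [0, 0, 0], "rot": [0, 0, 0]}]'

```text
time: 29.75
ee_pos: [0.5934, -0.1822, 0.2115]
ee_rot: [-0.703, 1.571, -2.273]
ft_force: [-0.4, 0.1, -0.2]
grip_width: 0.0945
```

```bash
python3 - <<'E'
from h import *
from cell import arm
st(arm);shot(arm,"wrist","w17")
c,im=ld("w17");im=cv2.resize(im,None,fx=1,fy=1)
a=np.linspace(0,2*np.pi,180)
def circ(x,y,r,z,col): cv2.polylines(im,[np.int32(pj(c,np.c_[x+r*np.cos(a),y+r*np.sin(a),0*a+z])*16)],1,col,1,cv2.LINE_AA,4)
raw=im.copy()
circ(.6318,-.1124,.034,.01,(0,0,255));circ(.6318,-.1124,.030,.01,(0,255,0));circ(.4937,-.1433,.034,.01,(0,0,255))
o=np.hstack([raw[0:240,220:500],im[0:240,220:500]]);cv2.imwrite("pics/w17c.png",cv2.resize(o,(800,540) if 0 else None,fx=1.42,fy=1.42,interpolation=cv2.INTER_CUBIC))
E
python3 chk.py w17 | head -8
```

```text
t 29.75 pos [ 0.5934 -0.1822  0.2115] app [-0. -0. -1.] jaw 0.03 deg F [-0.4  0.1 -0.2] w 0.0945
blue [611.4 -75.9] [110.3 147.3] 0.03 circ [611.7 -76.2] 91.0
yellow [470.3 -94. ] [109.5 208.5] 2.64 circ [470.8 -93.8] 116.4
cork [43  0] [308.8  20.7] [60.7 28.5] 0.03 circ [308.7  21.3] 33.1
cork [600   8] [950.2 -30.1] [ 46.4 108. ] 15.0 circ [958.5 -28. ] 55.3
cork [167  31] [435.  -95.9] [ 30.4 197.9] 2.76 circ [434.1 -95.6] 99.5
cork [232  55] [ 506.6 -110. ] [ 46.8 173.7] 3.05 circ [ 527.2 -108.9] 86.9
cork [292  64] [574.8 -88.7] [113.7  28.7] 89.97 circ [574.8 -88.8] 58.4
cork [323 106] [ 631.7 -112. ] [66.  66.8] 45.76 circ [ 631.5 -112.2] 33.8
```

View pics/w17c.png

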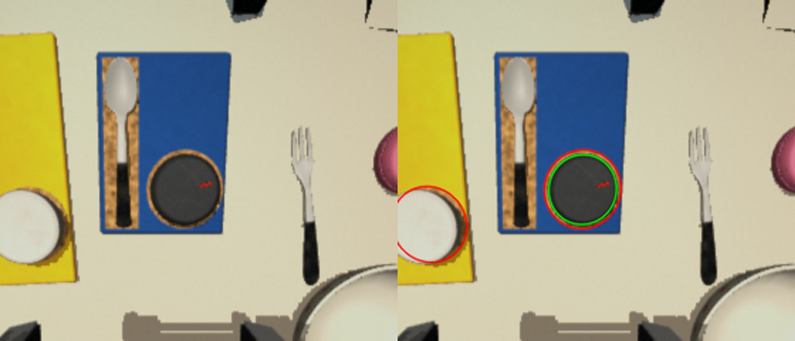

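Run:
```python
from h import *
c,im=ld("w17")
cv2.imwrite("pics/w17d.png",cv2.resize(im[30:205,160:390],None,fx=3.4,fy=3.4,interpolation=cv2.INTER_CUBIC))
```

```text
(no output)
```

View pics/w17d.png

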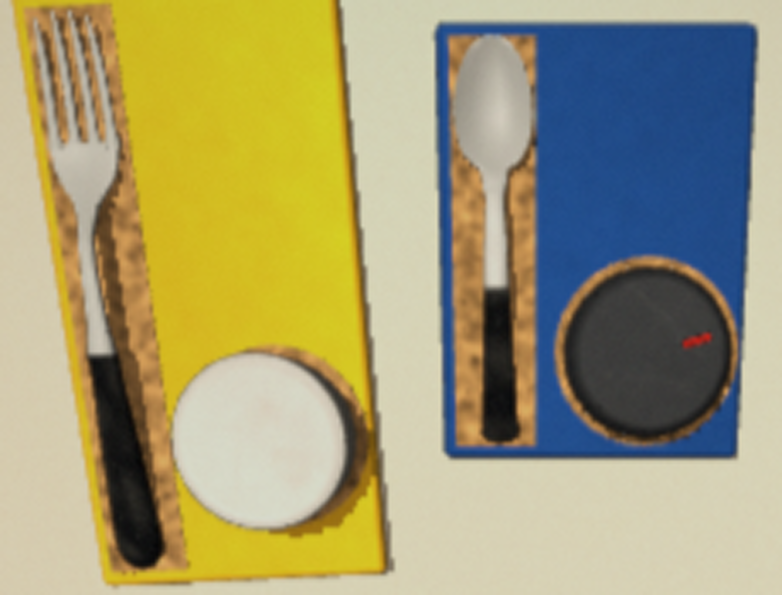

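Run:
```python
from cell import arm
print(arm.job_done()); print(arm.sense()["time"])
```

```text
the job is handed in; nothing more can be done
None
the job is handed in; nothing more can be done
```

Both boards are made up in the order you asked, and I handed the job in at about 30 s of the 88 s allowed. `job_done` gives no verdict, so what follows rests on my own last pictures.

- **Tea board:** the teaspoon lies along its strip, about 1 mm off centre and tilted less than 1° by eye. The timer sits on its pad with an even cork ring showing all round.
- **Lunch board:** the fork lies within its strip, about 1 mm off centre along its length. The spice tin measured within about 1 mm of the pad centre in both cameras.
- **Bystanders:** I touched neither the match tin nor the cake fork, and both look undisturbed. At hand-in the gripper was open and clear of everything, about 20 cm above the worktop.

**Disagreement:** one automatic fit put the timer 3–4 mm off in the wrist picture and about 2.5 mm off in the top picture, in different directions. I put that down to its tapered cap and cropped mask, because a later wrist view from almost straight above showed it centred.

**Force:** each time the jaws closed, the force sensor showed a brief 6–8 N upward, well under the limits.

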